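Steady the bench shelf and lay the cartons on it

ROBOT

A 6-joint arm with a two-finger parallel gripper is mounted at the origin on a cart in front of the work surface, level with it; the furniture and walls round the work are solid. World frame = base frame: x ahead of the robot, y to its left, z up, the work surface at z = 0. Lengths are in m, angles in rad, forces in N, time in s.
With the tool pointing down it reaches from about 0.35 to 0.975 m from the base axis. Payload 4.9 kg.
Tool frame: the origin (TCP) lies at the very end of the fingers, on their centre line; the grasp point (between the pads) lies 19 mm behind it; z points along the fingers, y is the line along which they close (so a half turn about z gives the same grasp; the last joint's range is limited). The gripper opens to 85 mm and grips with 20 to 120 N. Pads are 22 mm wide; open, the fingers measure 114 mm over their backs; the gripper's body (76 mm by 85 mm) begins 54 mm behind the grasp point. The pads swing forward as they close: fully open they stand 13 mm farther back than shut.
Start: joints at [-1.271, 0.053, 1.613, -0, 1.476, -0.119], TCP at [0.254, -0.571, 0.231] pointing down, gripper open.
Joint ranges: [-3.01, 3.01], [-1.01, 2.22], [0.06, 2.58], [-1.02, 4.17], [0.09, 2.62], [-3.14, 3.14]. Speed limits (rad/s): [2.57, 2.57, 3.14, 3.14, 3.14, 3.14].

INTERFACE

Orientations are given as a rotation vector (axis times angle).
In Python, from station import ctrl, imaging gives the robot as it stands.
- The arm moves only by the tool play_rows, never from a script. Its argument "series" is a list of rows, each a list of 3 entries, a list of its own where there are three numbers: the opening, from 0 (shut) to 1 (fully open), then the shift along the tool's x, y, z each as a share of 0.05 m, from -1 to 1, then the turn, a rotation vector about the tool's x, y, z each as a share of 8 degrees, from -1 to 1. In form: [[grip, [dx, dy, dz], [ax, ay, az]], ...]. A call has 1 to 8 rows; each row shifts and turns the commanded pose from where the row before left it, along the tool's axes as they then stand; what a row does not reach is not made up. A row lasts 1/8 s, in which the tool goes at most 62.5 mm and 10.7 degrees, less where a joint would pass 70% of its speed; a pose out of reach is approached as far as the arm can. A call with a number of a shift or a turn outside -1 to 1 is refused whole. A call with a gripper value outside its range is refused whole. The fingers move at their own pace and stop on an object; "force" is the grip in N (left out, the last holds). Time passes only in rows, so rows that do not move let the fingers close. It gives the time, the measured TCP pose, the force, the opening and the grip force at its end, in the units of the state.
- ctrl.get_obs(): the state, without advancing time (a new reading comes with each control period).
- imaging.get_image(name): name is "side" or "top"; returns a dict with "color" (420x560x3 uint8, blue, green, red), "fx", "fy", "cx", "cy" (pixels), "D" ([k1, k2, p1, p2, k3] as OpenCV has them; the pictures are not rectified), "extrinsics" (4x4, takes a point from world to camera coordinates). Camera axes: x right, y down, z forward; pixel columns grow to the right and rows downward; lengths in m; the calibration is good to about 2 mm. A picture is of the moment at which its call begins. There is no depth.
- ctrl.finish_job(): hands the job in; it is judged then, once.
The state is a dict: "t": time; "q": joint angles; "dq": joint speeds; "effort": joint torques, N m; "tool_pos": TCP position; "tool_rot": TCP orientation; "contact_force": force on the tool from outside, world axes, zero at the start; "wrist_torque": the same for the moment, N m; "opening": finger opening in m; "grip_force": force on a finger pad.
Only numpy, scipy, OpenCV 4.12 (cv2) and the standard library are available. Lean on these libraries where they do the work, as an engineer would, in place of code of your own. Each camera call takes 0.05 s, during which the arm holds its last target. There are 200 camera calls.

TASK

The low bench shelf is to be steadied and loaded. Clear the small tin off the deck and stand it on the worktop close to the cream mug, and screw both middle feet of the shelf down with their orange knobs (clockwise) until each just touches the worktop, without lifting, tilting or shoving the shelf. Once the feet are down, tip every carton that stands off the shelf's two ends over the end edge onto its back on the deck (printed panel up) and slide each right up to the dark strip next to the knobs; leave all other things alone.

Things in the scene. Friction and masses are not known exactly. Their poses are not given: they have to be found in the camera images.
- stand: low wooden bench shelf on two steel end blocks, loose, 4 kg. Origin: its middle, at the height of the blocks' undersides (0 when it stands properly); own y along its length to the left end, x away from the robot, z up. Deck 110 (x) x 380 (y) mm, top at z = 0.026; 10 mm tall dark lips along both long sides leave 100 mm between them. Knob axes at x, y = 0.016, 0.038 (back) and -0.016, -0.038 (front)
- stand_left_edge (a point): middle of the top edge of the deck's left end (axes as the shelf's), 190 mm left of its middle. The ends have no lip. Two dark strips 10 mm tall cross the deck, one on either side of the knobs; the left strip's outer face is 120 mm from this edge, towards the middle. Two cartons fit side by side between strip and end, the rest of their length hanging over the end
- stand_right_edge (a point): the same at the deck's right end, 190 mm right of its middle; the right strip's outer face is 120 mm from this edge, towards the middle
- pad_back (a point): underside centre of the rubber pad of the shelf's back screw foot; it touches the worktop when its height is 0
- pad_front (a point): underside centre of the rubber pad of the shelf's front screw foot; it touches the worktop when its height is 0
- knob_back (a joint): turn of the orange wing knob of the back (farther) foot, rad, 0 (wound fully up) to 6.6; grows clockwise seen from above, which screws foot, pad and knob DOWN together, 12 mm a full turn (1.9 mm per rad). At 0 the pad hangs 8 mm over the worktop. Starts at 0.1 to 1.7; light friction (0.06 N m), stays where it is left
- knob_front (a joint): turn of the orange wing knob of the front (nearer) foot, rad, 0 (wound fully up) to 6.6; grows clockwise seen from above, which screws foot, pad and knob DOWN together, 12 mm a full turn (1.9 mm per rad). At 0 the pad hangs 8 mm over the worktop. Starts at 0.1 to 1.7; light friction (0.06 N m), stays where it is left
- knob_back_grip (a point): point on the axis of the back orange wing knob at the height to grip it from above; the wing is 46 mm long along this point's x axis, 14 mm thick along its y, and reaches from 18 mm below to 12 mm above it, over a black hub 30 mm across. Starts 46 to 49 mm above the deck and sinks with the foot
- knob_front_grip (a point): point on the axis of the front orange wing knob at the height to grip it from above; the wing is 46 mm long along this point's x axis, 14 mm thick along its y, and reaches from 18 mm below to 12 mm above it, over a black hub 30 mm across. Starts 46 to 49 mm above the deck and sinks with the foot
- carton_blue: blue carton with a yellow front panel, 40 x 42 x 150 mm (own x, y, z), 0.2 to 0.42 kg, absent in some runs. Origin: centre of its underside. Own x points out of its plain brown back, z up through its top. Starts upright off one end of the shelf, its back 12 to 45 mm from that end's edge. Lying on its back on the shelf, own x points down and z to the middle
- carton_red: red carton with a cream front panel, 40 x 42 x 150 mm (own x, y, z), 0.2 to 0.42 kg, absent in some runs. Origin: centre of its underside. Own x points out of its plain brown back, z up through its top. Starts upright off one end of the shelf, its back 12 to 45 mm from that end's edge. Lying on its back on the shelf, own x points down and z to the middle
- carton_green: green carton with a wood-coloured front panel, 40 x 42 x 150 mm (own x, y, z), 0.2 to 0.42 kg, absent in some runs. Origin: centre of its underside. Own x points out of its plain brown back, z up through its top. Starts upright off one end of the shelf, its back 12 to 45 mm from that end's edge. Lying on its back on the shelf, own x points down and z to the middle
- carton_blue_mid (a point): centre of the blue carton, 75 mm above its underside; same axes as the carton
- carton_red_mid (a point): centre of the red carton, 75 mm above its underside; same axes as the carton
- carton_green_mid (a point): centre of the green carton, 75 mm above its underside; same axes as the carton
- tin_small: small round tin with a pale wrapper with red and green bands, 57 mm across, 72 mm tall, 0.18 kg; origin at the centre of its underside. Starts upright on the left part of the deck
- mug: small cream mug, 59 x 83 x 55 mm, on the worktop left of the shelf; origin at the centre of its underside
- tin_big: bystander, leave it alone: tin, 75 mm across and 110 mm tall; origin at the centre of its underside
- jar: bystander, leave it alone: square glass jar with a copper-rimmed lid, 86 x 86 x 82 mm; origin at the centre of its underside
- lemon: bystander, leave it alone: lemon, 71 x 53 x 51 mm; origin at the centre of its underside
- spice: bystander, leave it alone: spice jar with a white cap, 47 mm across and 98 mm tall; origin at the centre of its underside

How it is judged:
By the outcome, as a careful person would: the job done as asked, in the order asked, and still so for the second after the job is handed in, with the robot touching nothing.
Of carton_blue, carton_red, carton_green only 2 to 3 are there at a start; the rules pass over those that are not, and their reading is None.
At some moment in a run one of tin_small may be knocked a few centimetres aside while the robot is not near it.
Once in a run the grip may slacken for a moment while it holds something.
It also fails if it takes over 210 s, if anything falls off the work surface, if the arm or the gripper's body presses on something with over 40 N, if the wrist force passes 120 N, or if a joint passes its speed limit or range.

## Working session

There is one attempt and no reset: what is moved stays moved. The work goes in short steps, Python scripts to look and compute and a tool call to move; the robot and the scene stay as the last step left them, time stands still between calls to the robot, and variables do not carry over. Pictures are saved under pics/ and viewed, at most 14 in all, crops included, and the job is handed in when it is done.

Besides the shell and the picture viewer there is one more tool, called as name(argument=value, ...) on one line, values as JSON. play_rows: Moves the arm, as the interface text tells. Shift numbers are shares of 0.05 m and turn numbers shares of 8 degrees, none past 1 either way. Its arguments: {"type":"object","properties":{"series":{"type":"array"},"force":{"type":"number"}},"required":["series"]}

```bash
mkdir -p pics; ls; cat > h.py <<'E'
import numpy as np, cv2
from station import ctrl, imaging
from scipy.spatial.transform import Rotation as R
def cam(n):
    d=imaging.get_image(n); K=np.array([[d['fx'],0,d['cx']],[0,d['fy'],d['cy']],[0,0,1.]])
    return d['color'],K,np.array(d['D'],float),np.array(d['extrinsics'])
def proj(P,K,D,E):
    return cv2.projectPoints(np.atleast_2d(np.array(P,float)),cv2.Rodrigues(E[:3,:3])[0],E[:3,3],K,D)[0][:,0]
def onz(uv,z,K,D,E):
    uv=np.array(uv,float).reshape(-1,1,2); n=cv2.undistortPoints(uv,K,D)[:,0]
    d=np.c_[n,np.ones(len(n))]@E[:3,:3]; c=-E[:3,:3].T@E[:3,3]
    return c+d*((np.atleast_1d(z)-c[2])/d[:,2])[:,None]
def tri(uvs,cams):
    A=[];b=[]
    for uv,(K,D,E) in zip(uvs,cams):
        n=cv2.undistortPoints(np.array(uv,float).reshape(1,1,2),K,D)[0,0]
        d=E[:3,:3].T@np.r_[n,1]; d/=np.linalg.norm(d); c=-E[:3,:3].T@E[:3,3]
        M=np.eye(3)-np.outer(d,d); A.append(M); b.append(M@c)
    return np.linalg.solve(sum(A),sum(b))
def st():
    o=ctrl.get_obs(); return o
E
python3 - <<'E'
from h import *
for n in ('side','top'):
    c,K,D,E=cam(n); cv2.imwrite(f'pics/{n}0.png',c)
    print(n,K[0,0],K[0,2],K[1,2],D,-E[:3,:3].T@E[:3,3],E[:3,:3].round(3).tolist())
print(st())
E
```

```text
pics
side 381.4163693643378 282.7896670476451 217.87256462805863 [-0.09843273  0.          0.          0.          0.        ] [0.01357241 1.08957778 0.99816255] [[-0.915, -0.402, -0.009], [-0.245, 0.576, -0.78], [0.319, -0.712, -0.626]]
top 545.3439875521243 282.86139030056097 205.6513589289013 [0.0480887 0.        0.        0.        0.       ] [-0.72932432  0.07578945  1.67084812] [[-0.05, -0.999, -0.012], [-0.794, 0.047, -0.606], [0.606, -0.021, -0.795]]
{'t': 0.1, 'q': array([-1.27098193e+00,  5.32851354e-02,  1.61415994e+00, -2.40731291e-06,
        1.47597745e+00, -1.19017007e-01]), 'dq': array([-0.00042286, -0.00125697, -0.00504283, -0.00191557,  0.00037005,
       -0.00055809]), 'effort': array([ 3.64794369e-04, -3.94906175e+01, -3.71362388e+01, -7.60941748e-05,
        3.94882460e-03, -1.29594920e-05]), 'tool_pos': array([ 0.25400712, -0.57044497,  0.23018754]), 'tool_rot': array([-3.07117441e+00, -6.52722222e-01,  2.63080302e-04]), 'contact_force': array([ 0.04620654,  0.37538158, -1.23747262]), 'wrist_torque': array([ 0.01209043, -0.01265552,  0.01609415]), 'grip_force': 0.0, 'opening': 0.0853043512465576}
```

View pics/side0.png

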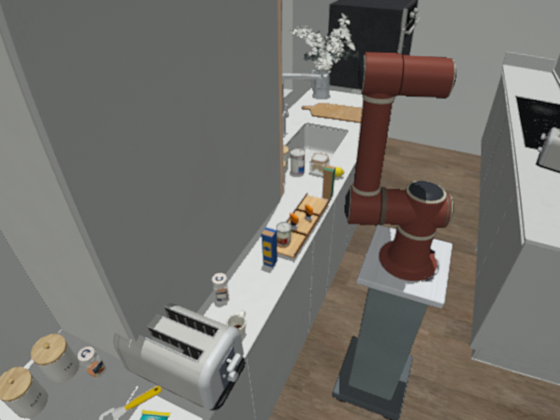

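View pics/top0.png

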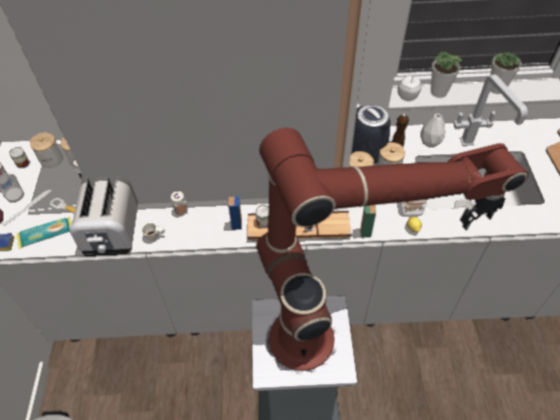

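Side view: blue carton (270,248), small tin (284,233), shelf (303,225), green carton (329,183), mug (237,325). In the top view the arm hides part of the shelf. I'll enlarge the relevant regions.

```bash
python3 - <<'E'
import cv2
a=cv2.imread('pics/side0.png')[145:295,220:360]; cv2.imwrite('pics/s1.png',cv2.resize(a,None,fx=4,fy=4,interpolation=cv2.INTER_CUBIC))
a=cv2.imread('pics/top0.png')[175:275,220:395]; cv2.imwrite('pics/t1.png',cv2.resize(a,None,fx=4.5,fy=4.5,interpolation=cv2.INTER_CUBIC))
E
```

```text
(no output)
```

View pics/s1.png

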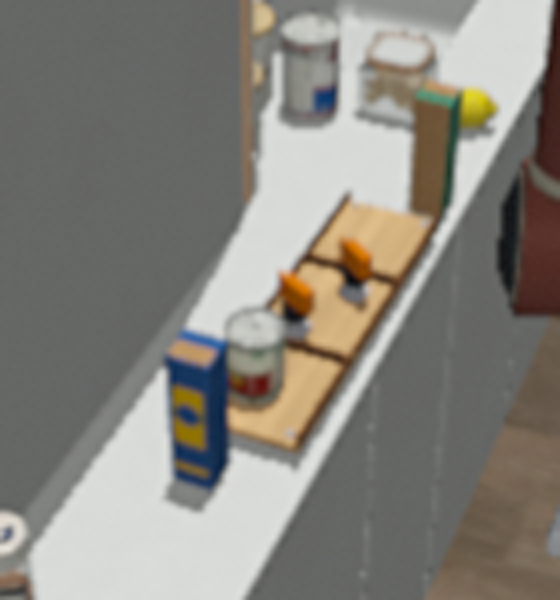

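View pics/t1.png

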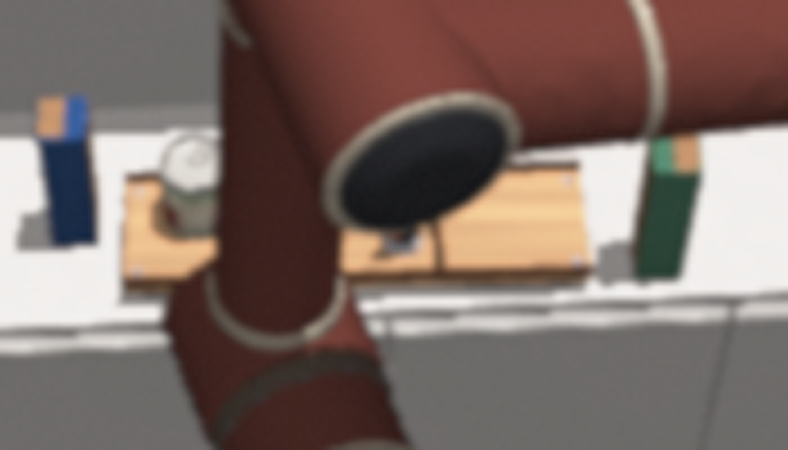

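Crops: blue carton off the left end (top crop (65,170)), green off the right end ((668,205)), no red one anywhere. Knob wings in the side crop are at (295,293) back and (355,260) front, and the tin is at (255,355) near the left end. I'll work out first positions from these.

```bash
cat > m1.py <<'E'
from h import *
cs,ct=[(lambda c:c[1:])(cam(n)) for n in ('side','top')]
S=lambda u,v:((u+.5)/4-.5+220,(v+.5)/4-.5+145)
T=lambda u,v:((u+.5)/4.5-.5+220,(v+.5)/4.5-.5+175)
print('deck top', onz([T(128,180),T(123,272),T(578,178),T(588,268)],.026,*ct).round(3).tolist())
print('deck side nl,nr,fr(lip)', onz([S(293,445),S(437,218),S(348,197)],.03,*cs).round(3).tolist())
print('tin top tri',tri([S(255,322),T(192,160)],[cs,ct]).round(3))
print('tin base side', onz([S(255,385)],.026,*cs).round(3))
print('tin top side', onz([S(255,326)],.098,*cs).round(3))
print('knobs z.085 side',onz([S(295,290),S(355,258)],.080,*cs).round(3).tolist())
# cartons: tops corners
print('blue top: top-cam corners z.15',onz([T(38,100),T(86,97),T(92,137),T(44,140)],.15,*ct).round(3).tolist())
print('blue base top-cam',onz([T(53,246),T(96,243)],0,*ct).round(3).tolist())
print('blue side top corners',onz([S(168,350),S(187,335),S(226,345),S(210,368)],.15,*cs).round(3).tolist())
print('blue side base',onz([S(177,480),S(212,487),S(226,465)],0,*cs).round(3).tolist())
print('green top corners',onz([T(653,137),T(698,135),T(700,173),T(650,170)],.15,*ct).round(3).tolist())
print('green base',onz([T(635,276),T(680,278)],0,*ct).round(3).tolist())
print('green side top',onz([S(415,90),S(425,82),S(462,92),S(455,100)],.15,*cs).round(3).tolist())
print('green side base',onz([S(413,207),S(440,215)],0,*cs).round(3).tolist())
print('mug', onz([(237,318)],.05,*cs).round(3),onz([(149,227)],.05,*ct).round(3))
E
python3 m1.py
```

```text
deck top [[0.49, 0.165, 0.026], [0.397, 0.17, 0.026], [0.47, -0.208, 0.026], [0.379, -0.205, 0.026]]
deck side nl,nr,fr(lip) [[0.386, 0.175, 0.03], [0.376, -0.207, 0.03], [0.479, -0.207, 0.03]]
tin top tri [0.451 0.11  0.102]
tin base side [[0.451 0.111 0.026]]
tin top side [[0.451 0.11  0.098]]
knobs z.085 side [[0.446, 0.026, 0.08], [0.411, -0.044, 0.08]]
blue top: top-cam corners z.15 [[0.481, 0.229, 0.15], [0.481, 0.191, 0.15], [0.441, 0.186, 0.15], [0.441, 0.224, 0.15]]
blue base top-cam [[0.445, 0.23, 0.0], [0.446, 0.194, 0.0]]
blue side top corners [[0.481, 0.224, 0.15], [0.475, 0.2, 0.15], [0.439, 0.199, 0.15], [0.439, 0.231, 0.15]]
blue side base [[0.477, 0.23, -0.0], [0.444, 0.226, 0.0], [0.444, 0.195, 0.0]]
green top corners [[0.415, -0.25, 0.15], [0.415, -0.285, 0.15], [0.379, -0.281, 0.15], [0.384, -0.243, 0.15]]
green base [[0.387, -0.247, 0.0], [0.383, -0.284, 0.0]]
green side top [[0.426, -0.259, 0.15], [0.422, -0.279, 0.15], [0.379, -0.275, 0.15], [0.381, -0.256, 0.15]]
green side base [[0.419, -0.257, 0.0], [0.386, -0.254, 0.0]]
mug [[0.43  0.507 0.05 ]] [[0.437 0.524 0.05 ]]
```

```bash
cat >> h.py <<'E'
def Rdown(yaw): # tool z down, tool x at world angle yaw
    c,s=np.cos(yaw),np.sin(yaw); return R.from_matrix(np.array([[c,s,0],[s,-c,0],[0,0,-1]]))
def plan(wps,start=None,dp=.045,da=7.5):
    """wps: list of (pos,Rot or None,grip). prints rows"""
    o=ctrl.get_obs(); p=np.array(o['tool_pos']);r=R.from_rotvec(o['tool_rot'])
    if start is not None: p,r=np.array(start[0],float),start[1]
    rows=[]
    for tp,tr,g in wps:
        tp=np.array(tp,float); tr=r if tr is None else tr
        n=max(1,int(np.ceil(np.abs(tp-p).max()/dp)),int(np.ceil(np.degrees((r.inv()*tr).magnitude())/da)))
        for k in range(n,0,-1):
            sh=r.inv().apply(tp-p)/k; tu=(r.inv()*tr).as_rotvec()/k
            a=(sh/.05).round(3); b=(np.degrees(tu)/8).round(3)
            rows.append([g,a.tolist(),b.tolist()])
            p=p+r.apply(a*.05); r=r*R.from_rotvec(np.radians(b*8))
    for i in range(0,len(rows),8): print(str(rows[i:i+8]).replace(' ','').replace('-0.0,','0,').replace('-0.0]','0]').replace('0.0,','0,'))
    return p,r
def show(w=''):
    o=ctrl.get_obs(); print('t',round(o['t'],2),o['tool_pos'].round(4),R.from_rotvec(o['tool_rot']).as_matrix().round(3).tolist(),'q',o['q'].round(2),'F',o['contact_force'].round(1),'open',round(o['opening'],4),round(o['grip_force'],1))
E
python3 -c "
from h import *
plan([([.44,.11,.235],Rdown(np.pi/2),1)])
c,K,D,E=cam('top');print(onz([(180,205),(178,196)],[.05,.09],K,D,E).round(3))"
```

```text
[[1,[0.558,-0.683,-0.005],[0,0,-0.516]],[1,[0.606,-0.641,-0.005],[0,0,-0.516]],[1,[0.651,-0.595,-0.005],[0,0,-0.516]],[1,[0.692,-0.547,-0.005],[0,0,-0.516]],[1,[0.729,-0.496,-0.005],[-0.001,-0.001,-0.516]],[1,[0.763,-0.442,-0.005],[0,0,-0.516]],[1,[0.793,-0.386,-0.005],[-0.001,-0.001,-0.515]],[1,[0.819,-0.328,-0.005],[0,0,-0.516]]]
[[1,[0.84,-0.268,-0.005],[-0.001,-0.001,-0.515]],[1,[0.857,-0.207,-0.005],[0,0,-0.516]],[1,[0.87,-0.145,-0.005],[-0.001,-0.001,-0.515]],[1,[0.878,-0.082,-0.005],[0,0,-0.516]],[1,[0.882,-0.019,-0.005],[-0.001,-0.001,-0.515]],[1,[0.881,0.045,-0.005],[0,0,-0.516]],[1,[0.876,0.108,-0.005],[-0.001,-0.001,-0.515]],[1,[0.865,0.17,-0.005],[0,0,-0.516]]]
[[0.532 0.418 0.05 ]
 [0.543 0.42  0.09 ]]
```

play_rows(series=[[1,[0.56,-0.68,0],[0,0,-0.516]],[1,[0.61,-0.64,0],[0,0,-0.516]],[1,[0.65,-0.6,0],[0,0,-0.516]],[1,[0.69,-0.55,0],[0,0,-0.516]],[1,[0.73,-0.5,0],[0,0,-0.516]],[1,[0.76,-0.44,0],[0,0,-0.516]],[1,[0.79,-0.39,0],[0,0,-0.516]],[1,[0.82,-0.33,0],[0,0,-0.516]]])

```text
t: 1.25
tool_pos: [0.3468, -0.2289, 0.2313]
tool_rot: [2.759, 1.502, 0.0]
contact_force: [1.1, 0.7, 0.3]
opening: 0.0853
grip_force: 0.0
```

play_rows(series=[[1,[0.84,-0.27,0],[0,0,-0.516]],[1,[0.86,-0.21,0],[0,0,-0.516]],[1,[0.87,-0.15,0],[0,0,-0.516]],[1,[0.88,-0.08,0],[0,0,-0.516]],[1,[0.88,-0.02,0],[0,0,-0.516]],[1,[0.88,0.05,0],[0,0,-0.516]],[1,[0.88,0.11,0],[0,0,-0.516]],[1,[0.87,0.17,0],[0,0,-0.516]]])

```text
t: 2.25
tool_pos: [0.4397, 0.1122, 0.2314]
tool_rot: [2.217, 2.225, 0.001]
contact_force: [0.4, 0.1, 0.3]
opening: 0.0854
grip_force: 0.0
```

```bash
python3 - <<'E'
from h import *
show()
c,K,D,E=cam('side'); cv2.imwrite('pics/s2f.png',c); a=c[130:350,200:360]; b=cam('top')[0]; cv2.imwrite('pics/t2f.png',b); b=b[175:275,140:390]
a=cv2.resize(a,None,fx=2.7,fy=2.7,interpolation=cv2.INTER_CUBIC); b=cv2.resize(b,None,fx=3.2,fy=3.2,interpolation=cv2.INTER_CUBIC)[:, :800]
cv2.imwrite('pics/s2.png',a)
E
```

```text
t 2.25 [0.4397 0.1122 0.2314] [[-0.003, 1.0, 0.001], [1.0, 0.003, -0.0], [-0.0, 0.001, -1.0]] q [ 0.09 -0.38  1.99 -0.    1.52  0.08] F [0.4 0.1 0.3] open 0.0854 0.0
```

View pics/s2.png

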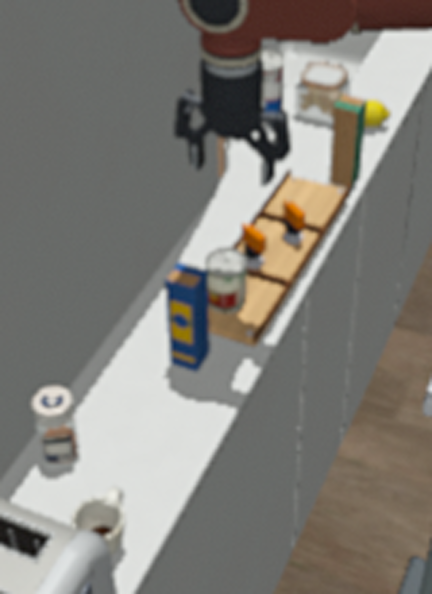

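Tin unchanged (crop (226,280)), mug at (98,525) with its handle toward the shelf, spice jar at (55,430). Now grasp the tin.

```bash
python3 - <<'E'
from h import *
A=Rdown(np.pi/2)
s=plan([([.451,.110,.10],A,1),([.451,.110,.050],A,1)]);print()
s=plan([([.451,.110,.225],A,.3),([.415,.41,.225],A,.3)],s);print()
plan([([.415,.41,.026],A,.3)],s)
E
```

```text
[[1,[-0.026,0.075,0.875],[-0.001,-0.002,0.016]],[1,[-0.026,0.076,0.874],[-0.001,-0.003,0.015]],[1,[-0.025,0.075,0.875],[-0.001,-0.002,0.016]],[1,[0,0,0.5],[0,0,0]],[1,[0,0,0.5],[0,0,0]]]

[[0.3,[0,0,-0.875],[0,0,0]],[0.3,[0,0,-0.875],[0,0,0]],[0.3,[0,0,-0.875],[0,0,0]],[0.3,[0,0,-0.875],[0,0,0]],[0.3,[0.857,-0.103,0.0],[0,0,0]],[0.3,[0.857,-0.103,0.0],[0,0,0]],[0.3,[0.857,-0.103,0.0],[0,0,0]],[0.3,[0.857,-0.103,0.0],[0,0,0]]]
[[0.3,[0.857,-0.103,0.0],[0,0,0]],[0.3,[0.857,-0.103,0.0],[0,0,0]],[0.3,[0.858,-0.102,0.0],[0,0,0]]]

[[0.3,[0,0,0.796],[0,0,0]],[0.3,[0,0,0.796],[0,0,0]],[0.3,[0,0,0.796],[0,0,0]],[0.3,[0,0,0.796],[0,0,0]],[0.3,[-0.001,0,0.796],[0,0,0]]]
```

play_rows(series=[[1,[-0.03,0.08,0.87],[0,0,0.02]],[1,[-0.03,0.08,0.87],[0,0,0.02]],[1,[-0.03,0.08,0.87],[0,0,0.02]],[1,[0,0,0.5],[0,0,0]],[1,[0,0,0.5],[0,0,0]],[0,[0,0,0],[0,0,0]],[0,[0,0,0],[0,0,0]],[0,[0,0,0],[0,0,0]]], force=40)

```text
t: 3.35
tool_pos: [0.4525, 0.1061, 0.0521]
tool_rot: [2.229, 2.212, 0.003]
contact_force: [-0.2, 0.7, -2.5]
opening: 0.0566
grip_force: 42.8
```

play_rows(series=[[0,[0,0,0],[0,0,0]],[0,[0,0,0],[0,0,0]],[0,[0,0,0],[0,0,0]],[0,[0,0,0],[0,0,0]]])

```text
t: 3.85
tool_pos: [0.452, 0.1062, 0.0514]
tool_rot: [2.23, 2.213, 0.001]
contact_force: [0.1, -0.4, 3.7]
opening: 0.0565
grip_force: 43.1
```

play_rows(series=[[0,[0,0,-0.3],[0,0,0]],[0,[0,0,-0.8],[0,0,0]],[0,[0,0,-0.8],[0,0,0]],[0,[0,0,-0.8],[0,0,0]],[0,[0,0,-0.8],[0,0,0]],[0,[0.3,0,0],[0,0,0]],[0,[0.8,0,0],[0,0,0]],[0,[0.8,-0.1,0],[0,0,0]]])

```text
t: 4.85
tool_pos: [0.4463, 0.2024, 0.2242]
tool_rot: [-2.23, -2.211, 0.003]
contact_force: [-0.1, 0.1, -1.7]
opening: 0.0567
grip_force: 43.2
```

play_rows(series=[[0,[0.8,-0.1,0],[0,0,0]],[0,[0.8,-0.1,0],[0,0,0]],[0,[0.8,-0.1,0],[0,0,0]],[0,[0.8,-0.1,0],[0,0,0]],[0,[0.7,-0.1,0],[0,0,0]],[0,[0.3,-0.1,0],[0,0,0]],[0,[0,0,0],[0,0,0]]])

```text
t: 5.72
tool_pos: [0.4179, 0.4116, 0.2245]
tool_rot: [2.228, 2.215, -0.004]
contact_force: [0.0, 0.1, -1.2]
opening: 0.0566
grip_force: 43.2
```

play_rows(series=[[0,[0,0,0.8],[0,0,0]],[0,[0,0,0.8],[0,0,0]],[0,[0,0,0.8],[0,0,0]],[0,[0,0,0.8],[0,0,0]],[0,[0,0,0.5],[0,0,0]],[0,[0,0,0.13],[0,0,0]],[0,[0,0,0.06],[0,0,0]],[0,[0,0,0.04],[0,0,0]]])

```text
t: 6.72
tool_pos: [0.42, 0.4119, 0.0308]
tool_rot: [2.23, 2.212, 0.004]
contact_force: [-0.5, 0.2, -1.7]
opening: 0.0564
grip_force: 43.2
```

```bash
python3 - <<'E'
from h import *
show()
c,K,D,E=cam('side'); a=c[230:350,200:280]
cv2.imwrite('pics/s3.png',cv2.resize(a,None,fx=5,fy=5,interpolation=cv2.INTER_CUBIC))
E
```

```text
t 6.72 [0.42   0.4119 0.0308] [[0.008, 1.0, 0.002], [1.0, -0.008, 0.001], [0.002, 0.002, -1.0]] q [ 0.65  0.17  1.84 -0.    1.13  0.66] F [-0.5  0.2 -1.7] open 0.0564 43.2
```

View pics/s3.png

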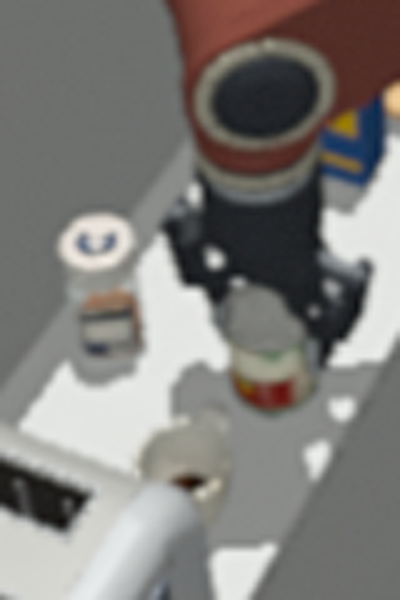

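Tin held just above the worktop at crop (268,350), a few centimetres from the mug (185,465). Lower it the last few millimetres and release.

play_rows(series=[[0,[0,0,0.04],[0,0,0]],[0,[0,0,0.03],[0,0,0]],[0,[0,0,0.02],[0,0,0]],[0,[0,0,0],[0,0,0]]])

```text
t: 7.28
tool_pos: [0.419, 0.4116, 0.0255]
tool_rot: [-2.23, -2.213, -0.0]
contact_force: [-3.4, -2.1, 4.3]
opening: 0.0568
grip_force: 43.6
```

play_rows(series=[[1,[0,0,0],[0,0,0]],[1,[0,0,0],[0,0,0]],[1,[0,0,0],[0,0,0]],[1,[0,0,-0.4],[0,0,0]],[1,[0,0,-0.9],[0,0,0]],[1,[0,0,-0.9],[0,0,0]],[1,[0,0,-0.9],[0,0,0]],[1,[0,0,-0.9],[0,0,0]]])

```text
t: 8.28
tool_pos: [0.419, 0.4115, 0.2281]
tool_rot: [2.23, 2.213, 0.003]
contact_force: [1.1, 0.2, -0.2]
opening: 0.0853
grip_force: 0.0
```

```bash
python3 - <<'E'
from h import *
show()
c,K,D,E=cam('side'); cv2.imwrite('pics/s4f.png',c); a=c[180:285,255:355]
b=cam('top')[0]; cv2.imwrite('pics/t4f.png',b); b=b[190:250,225:385]
a=cv2.resize(a,None,fx=4,fy=4,interpolation=cv2.INTER_CUBIC); b=cv2.resize(b,None,fx=5,fy=5,interpolation=cv2.INTER_CUBIC)
im=np.zeros((600,800,3),np.uint8); im[:300,:800]=b; a2=cv2.resize(c[205:255,280:325],None,fx=6,fy=6,interpolation=cv2.INTER_CUBIC); 
im[300:600,:270]=a2; a3=cv2.resize(c[180:280,255:350],None,fx=3,fy=3,interpolation=cv2.INTER_CUBIC); im[300:600,300:585]=a3
cv2.imwrite('pics/m4.png',im)
E
```

```text
t 8.28 [0.419  0.4115 0.2281] [[0.008, 1.0, 0.002], [1.0, -0.008, 0.001], [0.001, 0.002, -1.0]] q [ 0.65 -0.04  1.71 -0.    1.47  0.66] F [ 1.1  0.2 -0.2] open 0.0853 0.0
```

View pics/m4.png

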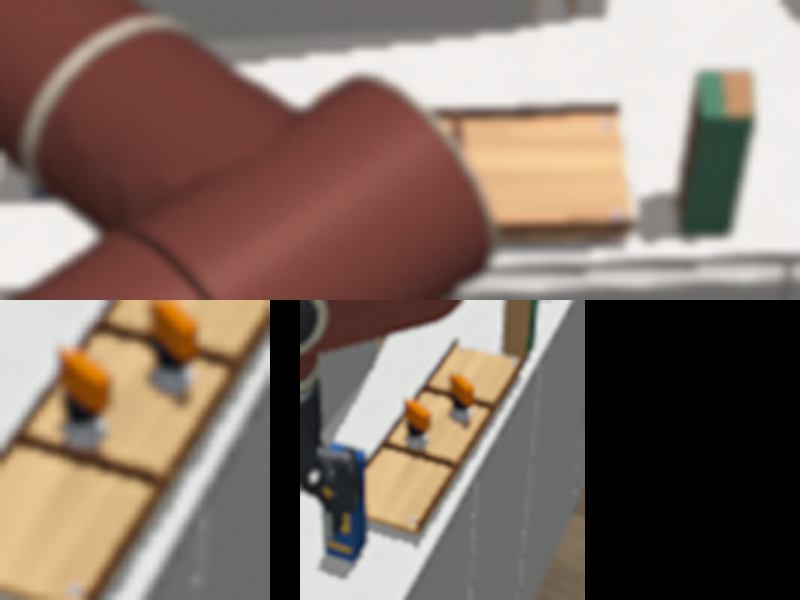

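Top crop: arm hides knobs; side crops show both knobs with wings roughly along the viewing direction. Swing the arm aside for a clean top view.

play_rows(series=[[1,[0.8,-0.4,-0.6],[0,0,0]],[1,[0.8,-0.4,-0.6],[0,0,0]],[1,[0.8,-0.4,-0.6],[0,0,0]],[1,[0.8,-0.4,-0.6],[0,0,0]],[1,[0.8,-0.4,-0.6],[0,0,0]],[1,[0.8,-0.4,-0.6],[0,0,0]],[1,[0,0,0],[0,0,0]]])

```text
t: 9.25
tool_pos: [0.2991, 0.6548, 0.4082]
tool_rot: [-2.225, -2.216, -0.008]
contact_force: [-0.1, 0.7, 0.5]
opening: 0.0854
grip_force: 0.0
```

```bash
python3 - <<'E'
from h import *
show()
c=cam('side')[0]; cv2.imwrite('pics/s5f.png',c)
b=cam('top')[0]; cv2.imwrite('pics/t5f.png',b)
im=np.zeros((600,800,3),np.uint8); im[:300]=cv2.resize(b[190:250,225:385],None,fx=5,fy=5,interpolation=cv2.INTER_CUBIC)
im[300:600,:400]=cv2.resize(b[205:235,280:320],None,fx=10,fy=10,interpolation=cv2.INTER_CUBIC)
im[300:600,400:]=cv2.resize(c[203:233,280:320],None,fx=10,fy=10,interpolation=cv2.INTER_CUBIC)
cv2.imwrite('pics/m5.png',im)
E
```

```text
t 9.25 [0.2991 0.6548 0.4082] [[0.004, 1.0, 0.002], [1.0, -0.004, 0.005], [0.005, 0.002, -1.0]] q [1.04 0.23 1.13 0.   1.78 1.04] F [-0.1  0.7  0.5] open 0.0854 0.0
```

View pics/m5.png

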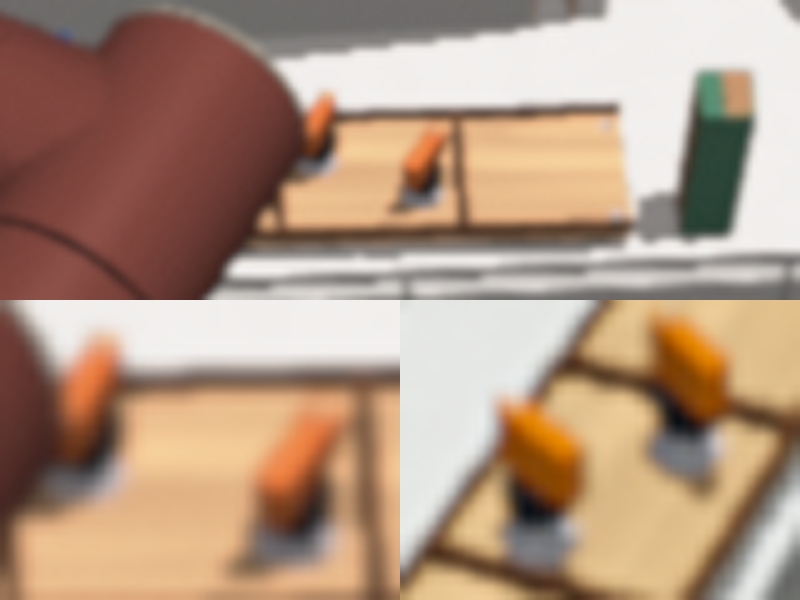

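```bash
cat > m2.py <<'E'
from h import *
cs,ct=[(lambda c:c[1:])(cam(n)) for n in ('side','top')]
T=lambda u,v:((u+.5)/10-.5+280,(v-300+.5)/10-.5+205)
S=lambda u,v:((u-400+.5)/10-.5+280,(v-300+.5)/10-.5+203)
U=lambda u,v:((u+.5)/5-.5+225,(v+.5)/5-.5+190)
z=.085
for n,cn,f,pts in (('top front',ct,T,[(325,410),(287,472)]),('top back',ct,T,[(105,345),(78,408)]),('side back',cs,S,[(503,400),(575,452)]),('side front',cs,S,[(662,318),(726,370)])):
    P=onz([f(*p) for p in pts],z,*cn); d=P[0]-P[1]; print(n,P.mean(0).round(4),'len',np.linalg.norm(d).round(3),'yaw',np.degrees(np.arctan2(d[1],d[0])).round(1))
print('tri front',tri([S(694,344),T(306,441)],[cs,ct]).round(4),'back',tri([S(539,426),T(92,376)],[cs,ct]).round(4))
# deck edges (top cam), 5x
print('strip R outer face line x-ext', onz([U(457,117),U(464,228)],.036,*ct).round(4).tolist())
print('right end', onz([U(619,118),U(628,215)],.026,*ct).round(4).tolist())
print('far lip top', onz([U(340,113),U(615,106)],.036,*ct).round(4).tolist())
print('near lip top', onz([U(290,232),U(625,222)],.036,*ct).round(4).tolist())
E
python3 m2.py
```

```text
top front [ 0.415  -0.0604  0.085 ] len 0.031 yaw -30.7
top back [0.4483 0.0148 0.085 ] len 0.03 yaw -22.2
side back [0.4484 0.0199 0.085 ] len 0.042 yaw -26.6
side front [ 0.4119 -0.0526  0.085 ] len 0.042 yaw -31.9
tri front [ 0.4159 -0.0603  0.0802] back [0.4509 0.0146 0.0808]
strip R outer face line x-ext [[0.4749, -0.0884, 0.036], [0.375, -0.0848, 0.036]]
right end [[0.4742, -0.2103, 0.026], [0.3863, -0.206, 0.026]]
far lip top [[0.4838, -0.0016, 0.036], [0.4781, -0.207, 0.036]]
near lip top [[0.3789, 0.041, 0.036], [0.3735, -0.2014, 0.036]]
```

Both knobs are visible now: top crop front (305,440), back (90,375); wings yawed about -31° and -25°. Shelf yaw about -1.7°, which fits wings along the shelf's x at joint 0 (q ≈ 0.4 and 0.5), so touch is expected at tool angle ≈ -62°. I'll go to the back knob.

```bash
python3 - <<'E'
from h import *
A=Rdown(np.radians(155))
s=plan([([.448,.04,.23],A,.6),([.448,.018,.12],A,.6)],dp=.048,da=8)
E
```

```text
[[0.6,[-0.938,0.234,0.269],[-0.001,0.001,-0.63]],[0.6,[-0.955,0.151,0.269],[-0.001,0.001,-0.63]],[0.6,[-0.964,0.066,0.268],[-0.001,0.001,-0.63]],[0.6,[-0.967,-0.019,0.268],[-0.001,0.001,-0.63]],[0.6,[-0.961,-0.103,0.268],[-0.001,0.001,-0.63]],[0.6,[-0.948,-0.188,0.268],[-0.001,0.001,-0.63]],[0.6,[-0.928,-0.27,0.268],[-0.001,0.001,-0.63]],[0.6,[-0.901,-0.351,0.268],[-0.001,0,-0.629]]]
[[0.6,[-0.867,-0.428,0.268],[-0.001,0.001,-0.63]],[0.6,[-0.826,-0.503,0.267],[-0.001,0,-0.629]],[0.6,[-0.779,-0.574,0.267],[-0.001,0.001,-0.63]],[0.6,[-0.725,-0.64,0.267],[-0.001,0,-0.629]],[0.6,[-0.667,-0.701,0.268],[-0.001,0.001,-0.63]],[0.6,[-0.062,-0.133,0.733],[0,0,0.0]],[0.6,[-0.062,-0.133,0.733],[0,0,0.0]],[0.6,[-0.062,-0.133,0.734],[0,0,0.0]]]
```

play_rows(series=[[0.6,[-0.94,0.23,0.2],[0,0,-0.63]],[0.6,[-0.95,0.15,0.2],[0,0,-0.63]],[0.6,[-0.96,0.07,0.2],[0,0,-0.63]],[0.6,[-0.97,-0.02,0.2],[0,0,-0.63]],[0.6,[-0.96,-0.1,0.2],[0,0,-0.63]],[0.6,[-0.95,-0.19,0.2],[0,0,-0.63]],[0.6,[-0.93,-0.27,0.2],[0,0,-0.63]],[0.6,[-0.9,-0.35,0.2],[0,0,-0.63]]])

```text
t: 10.45
tool_pos: [0.3912, 0.2739, 0.3233]
tool_rot: [-1.328, -2.846, 0.002]
contact_force: [1.6, 0.8, -0.0]
opening: 0.0514
grip_force: 0.0
```

play_rows(series=[[0.6,[-0.87,-0.43,0.3],[0,0,-0.63]],[0.6,[-0.83,-0.5,0.3],[0,0,-0.63]],[0.6,[-0.78,-0.57,0.3],[0,0,-0.63]],[0.6,[-0.73,-0.64,0.3],[0,0,-0.63]],[0.6,[-0.67,-0.7,0.4],[0,0,-0.63]],[0.6,[-0.06,-0.13,0.8],[0,0,0]],[0.6,[-0.06,-0.13,0.8],[0,0,0]],[0.6,[0,0,0],[0,0,0]]])

```text
t: 11.45
tool_pos: [0.4454, 0.0262, 0.1603]
tool_rot: [-0.68, -3.058, 0.002]
contact_force: [-0.4, 0.3, -0.1]
opening: 0.0513
grip_force: 0.0
```

```bash
python3 - <<'E'
from h import *
show()
print(ctrl.get_obs()['wrist_torque'])
plan([([.448,.018,.095],Rdown(np.radians(155)),.6),([.448,.018,.0605],Rdown(np.radians(155)),.6)],dp=.04,da=8)
E
```

```text
t 11.45 [0.4454 0.0262 0.1603] [[-0.906, 0.424, -0.009], [0.424, 0.906, 0.001], [0.009, -0.003, -1.0]] q [-0.11 -0.34  2.08 -0.    1.4  -1.24] F [-0.4  0.3 -0.1] open 0.0513 0.0
[-0.04400417  0.01464485  0.0083705 ]
[[0.6,[-0.064,-0.062,0.652],[-0.011,-0.031,-0.004]],[0.6,[-0.061,-0.062,0.653],[-0.01,-0.03,-0.004]],[0.6,[0,0,0.69],[0,0,0]]]
```

play_rows(series=[[0.6,[-0.06,-0.06,0.65],[-0.01,-0.03,0]],[0.6,[-0.06,-0.06,0.65],[-0.01,-0.03,0]],[0.6,[0,0,0.4],[0,0,0]],[0.6,[0,0,0.29],[0,0,0]],[0,[0,0,0],[0,0,0]],[0,[0,0,0],[0,0,0]],[0,[0,0,0],[0,0,0]]], force=20)

```text
t: 12.32
tool_pos: [0.4529, 0.0172, 0.0669]
tool_rot: [0.674, 3.058, -0.006]
contact_force: [-4.6, -7.9, 3.6]
opening: 0.0131
grip_force: 23.6
```

```bash
python3 - <<'E'
from h import *
show(); print(ctrl.get_obs()['wrist_torque'])
c=cam('side')[0]; cv2.imwrite('pics/s6.png',cv2.resize(c[190:250,270:340],None,fx=8,fy=8,interpolation=cv2.INTER_CUBIC))
E
```

```text
t 12.32 [0.4529 0.0172 0.0669] [[-0.907, 0.42, 0.009], [0.42, 0.907, -0.006], [-0.011, -0.002, -1.0]] q [-0.12 -0.21  2.15 -0.01  1.19 -1.26] F [-4.6 -7.9  3.6] open 0.0131 23.6
[-1.19449356  0.60548885 -0.04201739]
```

View pics/s6.png

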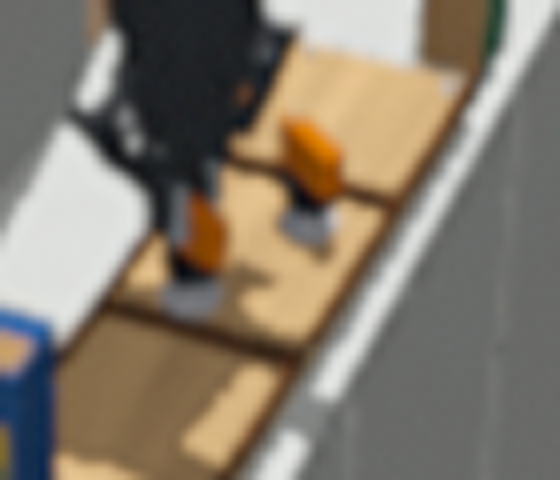

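Fingers hold the back wing (crop (200,230)), with about 9 N sideways; relieve that first.

play_rows(series=[[0,[0,-0.04,0],[0,0,0]],[0,[0,0,0],[0,0,0]]])

```text
t: 12.62
tool_pos: [0.4526, 0.0167, 0.0669]
tool_rot: [0.675, 3.057, 0.001]
contact_force: [-1.5, -3.3, 3.7]
opening: 0.0136
grip_force: 23.6
```

```bash
python3 -c "
from h import *
show(); print(ctrl.get_obs()['wrist_torque'])"
```

```text
t 12.62 [0.4526 0.0167 0.0669] [[-0.907, 0.421, 0.011], [0.421, 0.907, -0.002], [-0.011, 0.003, -1.0]] q [-0.13 -0.22  2.15 -0.    1.19 -1.26] F [-1.5 -3.3  3.7] open 0.0136 23.6
[-0.38839481  0.25028342 -0.00676969]
```

play_rows(series=[[0.35,[0,-0.026,0],[0,0,0]],[0.35,[0,0,0],[0,0,0]],[0.35,[0.08,0,0.05],[0,0,0]],[0.35,[0,0,0],[0,0,0]],[0.35,[0,0,0],[0,0,0]]])

```text
t: 13.25
tool_pos: [0.4473, 0.0178, 0.0626]
tool_rot: [0.676, 3.059, 0.001]
contact_force: [0.1, -1.3, -0.2]
opening: 0.0299
grip_force: 0.0
```

play_rows(series=[[0,[0,0,0],[0,0,0]],[0,[0,0,0],[0,0,0]],[0,[0,0,0],[0,0,0]],[0,[0,0,0],[0,0,0]]])

```text
t: 13.75
tool_pos: [0.4477, 0.018, 0.063]
tool_rot: [0.676, 3.059, 0.003]
contact_force: [0.5, 3.4, 1.0]
opening: 0.0136
grip_force: 25.9
```

```bash
python3 -c "
from h import *
show(); print(ctrl.get_obs()['wrist_torque'])"
```

```text
t 13.75 [0.4477 0.018  0.063 ] [[-0.907, 0.421, 0.009], [0.421, 0.907, -0.0], [-0.009, 0.004, -1.0]] q [-0.13 -0.22  2.17  0.    1.19 -1.26] F [0.5 3.4 1. ] open 0.0136 25.9
[ 0.55397559 -0.11452946 -0.05576195]
```

play_rows(series=[[0,[0,0.02,0],[0,0,0.5]],[0,[0,0,0.005],[0,0,1]],[0,[0,0,0.005],[0,0,1]],[0,[0,0,0.005],[0,0,1]],[0,[0,0,0.005],[0,0,1]],[0,[0,0,0.005],[0,0,0]]])

```text
t: 14.5
tool_pos: [0.4478, 0.0183, 0.0617]
tool_rot: [1.586, 2.702, 0.004]
contact_force: [-0.7, 1.6, 3.0]
opening: 0.0135
grip_force: 26.2
```

```bash
cat >> h.py <<'E'
def kn():
    o=ctrl.get_obs(); m=R.from_rotvec(o['tool_rot']).as_matrix()
    print('ang',np.degrees(np.arctan2(m[1,0],m[0,0])).round(1),'F tool',(m.T@o['contact_force']).round(1),'T',o['wrist_torque'].round(3),'p',o['tool_pos'].round(4),'t',round(o['t'],2),'open',o['opening'].round(4))
E
python3 -c "
from h import *
kn()"
```

```text
Traceback (most recent call last):
  File "h.py", line 43, in kn
    print('ang',np.degrees(np.arctan2(m[1,0],m[0,0])).round(1),'F tool',(m.T@o['contact_force']).round(1),'T',o['wrist_torque'].round(3),'p',o['tool_pos'].round(4),'t',round(o['t'],2),'open',o['opening'].round(4))
                                                                                                                                                                                               ^^^^^^^^^^^^^^^^^^
AttributeError: 'float' object has no attribute 'round'
```

play_rows(series=[[0,[0,0,0.005],[0,0,1]],[0,[0,0,0.005],[0,0,1]],[0,[0,0,0.005],[0,0,1]],[0,[0,0,0.005],[0,0,1]],[0,[0,0,0.005],[0,0,1]],[0,[0,0,0.005],[0,0,1]],[0,[0,0,0.005],[0,0,1]],[0,[0,0,0.005],[0,0,0]]])

```text
t: 15.5
tool_pos: [0.4479, 0.0184, 0.0598]
tool_rot: [2.67, 1.645, 0.01]
contact_force: [-0.5, 1.2, 3.9]
opening: 0.0135
grip_force: 26.3
```

```bash
sed -i "s/,'open',o\['opening'\].round(4)//" h.py
python3 -c "
from h import *
kn()"
```

```text
ang 63.3 F tool [ 0.9 -0.9 -3.9] T [ 0.03   0.397 -0.046] p [0.4479 0.0184 0.0598] t 15.5
```

play_rows(series=[[0,[0,0,0.005],[0,0,1]],[0,[0,0,0.005],[0,0,1]],[0,[0,0,0.005],[0,0,1]],[0,[0,0,0.005],[0,0,1]],[0,[0,0,0.005],[0,0,1]],[0,[0,0,0.005],[0,0,1]],[0,[0,0,0.005],[0,0,1]],[0,[0,0,0.005],[0,0,1]]])

```text
t: 16.5
tool_pos: [0.4482, 0.0183, 0.0578]
tool_rot: [3.14, -0.025, 0.015]
contact_force: [0.9, -0.2, 2.5]
opening: 0.0137
grip_force: 26.0
```

play_rows(series=[[0,[0,0,0.005],[0,0,1]],[0,[0,0,0.005],[0,0,1]],[0,[0,0,0.005],[0,0,1]],[0,[0,0,0.005],[0,0,1]],[0,[0,0,0.003],[0,0,0.5]],[0,[0,0,0.003],[0,0,0.5]],[0,[0,0,0],[0,0,0]]])

```text
t: 17.38
tool_pos: [0.4481, 0.0181, 0.0564]
tool_rot: [-2.944, 1.092, -0.015]
contact_force: [0.9, -0.7, 1.3]
opening: 0.0136
grip_force: 26.0
```

```bash
python3 -c "
from h import *
kn()"
```

```text
ang -40.7 F tool [ 1.2 -0.1 -1.3] T [-0.116  0.106 -0.103] p [0.4481 0.0181 0.0564] t 17.38
```

play_rows(series=[[0,[0,0,0.003],[0,0,0.5]],[0,[0,0,0.003],[0,0,0.5]],[0,[0,0,0],[0,0,0]]])

```text
t: 17.75
tool_pos: [0.4481, 0.0182, 0.0561]
tool_rot: [-2.86, 1.295, -0.014]
contact_force: [-0.1, -2.1, 1.0]
opening: 0.0135
grip_force: 26.1
```

```bash
python3 -c "
from h import *
kn()"
```

```text
ang -48.7 F tool [ 1.6  1.5 -1. ] T [-0.301  0.151 -0.099] p [0.4481 0.0182 0.0561] t 17.75
```

play_rows(series=[[0,[0,0,0.003],[0,0,0.5]],[0,[0,0,0.003],[0,0,0.5]],[0,[0,0,0],[0,0,0]]])

```text
t: 18.12
tool_pos: [0.4481, 0.0182, 0.0558]
tool_rot: [-2.762, 1.492, -0.014]
contact_force: [1.2, -3.0, 3.2]
opening: 0.0135
grip_force: 26.2
```

```bash
python3 -c "
from h import *
kn()"
```

```text
ang -56.7 F tool [ 3.2  0.6 -3.2] T [-0.438  0.181 -0.04 ] p [0.4481 0.0182 0.0558] t 18.12
```

play_rows(series=[[0,[0,0,0.003],[0,0,0.5]],[0,[0,0,0],[0,0,0]],[0,[0,0,0],[0,0,0]]])

```text
t: 18.5
tool_pos: [0.4482, 0.0182, 0.0558]
tool_rot: [-2.707, 1.588, -0.014]
contact_force: [-0.1, -4.2, 3.5]
opening: 0.0133
grip_force: 26.4
```

```bash
python3 -c "
from h import *
kn()"
```

```text
ang -60.8 F tool [ 3.7  2.1 -3.5] T [-0.667  0.273 -0.025] p [0.4482 0.0182 0.0558] t 18.5
```

play_rows(series=[[0,[0,0,0.001],[0,0,0.2]],[0,[0,0,0],[0,0,0]],[0,[0,0,0],[0,0,0]]])

```text
t: 18.88
tool_pos: [0.4482, 0.0182, 0.0558]
tool_rot: [-2.683, 1.628, -0.014]
contact_force: [0.3, -4.6, 4.9]
opening: 0.0136
grip_force: 26.6
```

```bash
python3 -c "
from h import *
kn()"
```

```text
ang -62.5 F tool [ 4.2  1.8 -4.9] T [-0.801  0.289  0.013] p [0.4482 0.0182 0.0558] t 18.88
```

play_rows(series=[[0,[0,0,0.001],[0,0,0.2]],[0,[0,0,0],[0,0,0]],[0,[0,0,0],[0,0,0]]])

```text
t: 19.25
tool_pos: [0.4482, 0.0182, 0.0558]
tool_rot: [-2.66, 1.665, -0.014]
contact_force: [-0.3, -4.7, 5.5]
opening: 0.0134
grip_force: 26.6
```

```bash
python3 -c "
from h import *
kn()"
```

```text
ang -64.1 F tool [ 4.1  2.2 -5.5] T [-0.848  0.369  0.017] p [0.4482 0.0182 0.0558] t 19.25
```

The tool stopped sinking at about -58° and the upward force is building, so the pad touched there. Back off 3°, then release.

play_rows(series=[[0,[0,0,-0.01],[0,0,-0.4]],[0,[0,0,-0.01],[0,0,0]],[0,[0,0,0],[0,0,0]]])

```text
t: 19.62
tool_pos: [0.448, 0.0183, 0.0558]
tool_rot: [-2.706, 1.59, -0.014]
contact_force: [2.0, -5.2, -1.2]
opening: 0.0134
grip_force: 25.8
```

```bash
python3 -c "
from h import *
kn()"
```

```text
ang -60.9 F tool [5.5 0.8 1.2] T [-0.855 -0.17   0.042] p [0.448  0.0183 0.0558] t 19.62
```

play_rows(series=[[0.4,[0,0,0],[0,0,0]],[0.4,[0,0,0],[0,0,0]],[0.4,[0,0,-0.3],[0,0,0]],[0.4,[0,0,-0.6],[0,0,0]],[0.4,[0,0,-0.6],[0,0,0]],[0.6,[0,0,-0.3],[0,0,0]],[0.6,[0,0,0],[0,0,0]],[0.6,[0,0,0],[0,0,0]]])

```text
t: 20.62
tool_pos: [0.4464, 0.0188, 0.1452]
tool_rot: [-2.706, 1.591, -0.01]
contact_force: [-0.1, 0.8, 0.2]
opening: 0.0513
grip_force: 0.0
```

```bash
python3 - <<'E'
from h import *
show()
c=cam('side')[0]; print(ctrl.get_obs()['wrist_torque'])
cv2.imwrite('pics/s7.png',np.hstack([cv2.resize(c[190:250,270:340],None,fx=5.5,fy=5.5,interpolation=cv2.INTER_CUBIC),cv2.resize(cam('top')[0][190:250,250:320],None,fx=5.5,fy=5.5,interpolation=cv2.INTER_CUBIC)]))
plan([([.4145,-.057,.11],Rdown(np.radians(149)),.5)],dp=.04,da=8)
E
```

```text
t 20.62 [0.4464 0.0188 0.1452] [[0.486, -0.874, 0.007], [-0.874, -0.486, -0.001], [0.004, -0.006, -1.0]] q [-0.12 -0.33  2.11  0.    1.36  2.51] F [-0.1  0.8  0.2] open 0.0513 0.0
[ 0.00827191 -0.02560344 -0.03811678]
[[0.5,[0.053,0.068,0.036],[-0.002,0.002,0.987]],[0.5,[0.062,0.06,0.037],[-0.002,0.002,0.987]],[0.5,[0.07,0.051,0.037],[-0.002,0.002,0.987]],[0.5,[0.076,0.041,0.037],[-0.002,0.002,0.987]],[0.5,[0.081,0.03,0.037],[-0.002,0.002,0.987]],[0.5,[0.085,0.019,0.037],[-0.002,0.002,0.988]],[0.5,[0.086,0.007,0.037],[-0.002,0.002,0.987]],[0.5,[0.086,-0.005,0.037],[-0.002,0.002,0.988]]]
[[0.5,[0.085,-0.017,0.037],[-0.002,0.002,0.987]],[0.5,[0.082,-0.029,0.037],[-0.002,0.002,0.988]],[0.5,[0.077,-0.039,0.036],[-0.002,0.002,0.987]],[0.5,[0.071,-0.05,0.037],[-0.002,0.002,0.988]],[0.5,[0.063,-0.059,0.036],[-0.002,0.003,0.987]],[0.5,[0.054,-0.067,0.037],[-0.003,0.003,0.988]],[0.5,[0.045,-0.074,0.036],[-0.003,0.002,0.987]],[0.5,[0.034,-0.079,0.037],[-0.002,0.002,0.988]]]
[[0.5,[0.023,-0.083,0.036],[-0.003,0.003,0.987]],[0.5,[0.011,-0.086,0.037],[-0.002,0.002,0.988]],[0.5,[-0.001,-0.087,0.036],[-0.003,0.003,0.987]]]
```

View pics/s7.png

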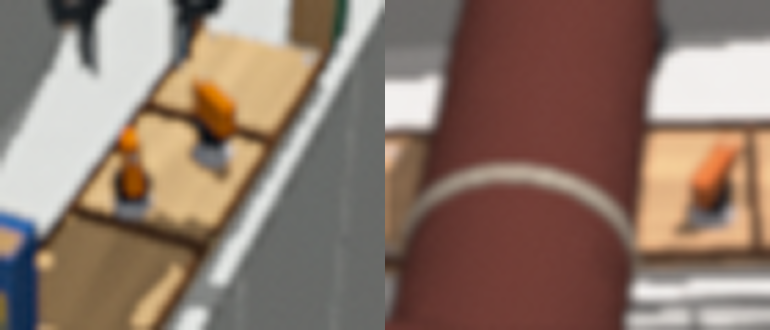

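Back wing now at about -61°, front untouched (left crop (213,110)). Unwind the wrist the other way and go to the front knob.

play_rows(series=[[0.5,[0,0,0],[0,0,-1]],[0.5,[0,0,0],[0,0,-1]],[0.5,[0,0,0],[0,0,-1]],[0.5,[0,0,0],[0,0,-1]],[0.5,[0,0,0],[0,0,-1]],[0.5,[0,0,0],[0,0,-1]],[0.5,[0,0,0],[0,0,-1]],[0.5,[0,0,0],[0,0,-1]]])

```text
t: 21.72
tool_pos: [0.4464, 0.0188, 0.1451]
tool_rot: [3.139, 0.092, 0.01]
contact_force: [-0.2, -0.7, 0.1]
opening: 0.0426
grip_force: 0.0
```

play_rows(series=[[0.5,[0,0,0],[0,0,-1]],[0.5,[0,0,0],[0,0,-1]],[0.5,[0,0,0],[0,0,-1]],[0.5,[0,0,0],[0,0,-1]],[0.5,[0,0,0],[0,0,-1]],[0.5,[0,0,0],[0,0,-1]],[0.5,[0,0,0],[0,0,-1]],[0.5,[0,0,0],[0,0,-1]]])

```text
t: 22.72
tool_pos: [0.4464, 0.0187, 0.1451]
tool_rot: [2.611, 1.74, 0.008]
contact_force: [-1.0, -0.3, 0.4]
opening: 0.0423
grip_force: 0.0
```

play_rows(series=[[0.5,[0,0,0],[0,0,-1]],[0.5,[0,0,0],[0,0,-1]],[0.5,[0,0,0],[0,0,-1]],[0.5,[0,0,0],[0,0,-1]],[0.5,[0,0,0],[0,0,-1]],[0.5,[0,0,0],[0,0,-1]],[0.5,[0,0,0],[0,0,-1]],[0.5,[0,0,0],[0,0,0]]])

```text
t: 23.72
tool_pos: [0.4465, 0.0187, 0.1453]
tool_rot: [1.496, 2.755, 0.004]
contact_force: [0.4, 0.2, -0.1]
opening: 0.0425
grip_force: 0.0
```

```bash
python3 - <<'E'
from h import *
show()
plan([([.4138,-.0568,.12],Rdown(np.radians(149)),.5)],dp=.04,da=8)
E
```

```text
t 23.73 [0.4465 0.0187 0.1453] [[-0.544, 0.839, 0.007], [0.839, 0.544, -0.001], [-0.004, 0.005, -1.0]] q [-0.12 -0.33  2.11  0.    1.36 -0.7 ] F [ 0.4  0.2 -0.1] open 0.0425 0.0
[[0.5,[-0.227,-0.344,0.126],[0.008,0.01,-0.813]],[0.5,[-0.187,-0.367,0.126],[0.007,0.01,-0.813]],[0.5,[-0.144,-0.385,0.126],[0.008,0.009,-0.813]],[0.5,[-0.1,-0.4,0.125],[0.007,0.01,-0.813]]]
```

play_rows(series=[[0.5,[-0.23,-0.34,0.13],[0.01,0.01,-0.81]],[0.5,[-0.19,-0.37,0.13],[0.01,0.01,-0.81]],[0.5,[-0.14,-0.39,0.13],[0.01,0.01,-0.81]],[0.5,[-0.1,-0.4,0.13],[0.01,0.01,-0.81]],[0.5,[0,0,0],[0,0,0]],[0.5,[0,0,0],[0,0,0]]])

```text
t: 24.48
tool_pos: [0.4145, -0.0568, 0.1202]
tool_rot: [0.843, 3.025, -0.001]
contact_force: [0.6, 0.4, -0.6]
opening: 0.0424
grip_force: 0.0
```

```bash
python3 - <<'E'
from h import *
show()
plan([([.4138,-.0568,.0615],Rdown(np.radians(149)),.5)],dp=.03,da=8)
E
```

```text
t 24.48 [ 0.4145 -0.0568  0.1202] [[-0.856, 0.517, 0.001], [0.517, 0.856, -0.001], [-0.001, -0.0, -1.0]] q [-0.31 -0.38  2.19 -0.    1.34 -1.34] F [ 0.6  0.4 -0.6] open 0.0424 0.0
[[0.5,[0.007,-0.003,0.587],[0,0.004,-0.009]],[0.5,[0.007,-0.004,0.587],[-0.001,0.004,-0.009]]]
```

play_rows(series=[[0.5,[0.01,0,0.59],[0,0,0]],[0.5,[0.01,0,0.4],[0,0,0]],[0.5,[0,0,0.2],[0,0,0]],[0.5,[0,0,0],[0,0,0]],[0,[0,0,0],[0,0,0]],[0,[0,0,0],[0,0,0]],[0,[0,0,0],[0,0,0]],[0,[0,0,0],[0,0,0]]], force=20)

```text
t: 25.48
tool_pos: [0.4145, -0.0571, 0.0619]
tool_rot: [0.839, 3.024, -0.001]
contact_force: [-0.3, -0.2, 6.0]
opening: 0.0132
grip_force: 25.4
```

```bash
python3 -c "
from h import *
kn(); show()"
```

```text
ang 149.0 F tool [ 0.1 -0.3 -6. ] T [-0.01   0.114 -0.129] p [ 0.4145 -0.0571  0.0619] t 25.48
t 25.48 [ 0.4145 -0.0571  0.0619] [[-0.857, 0.515, 0.003], [0.515, 0.857, -0.002], [-0.003, -0.0, -1.0]] q [-0.31 -0.3   2.23 -0.    1.21 -1.34] F [-0.3 -0.2  6. ] open 0.0132 25.4
```

play_rows(series=[[0,[0,0,0],[0,0,0.5]],[0,[0,0,0],[0,0,1]],[0,[0,0,0.005],[0,0,1]],[0,[0,0,0.005],[0,0,1]],[0,[0,0,0.005],[0,0,1]],[0,[0,0,0.005],[0,0,0.5]],[0,[0,0,0.005],[0,0,0]]])

```text
t: 26.35
tool_pos: [0.4144, -0.0572, 0.0606]
tool_rot: [1.822, 2.555, -0.0]
contact_force: [-2.0, -0.6, 7.1]
opening: 0.0134
grip_force: 25.7
```

```bash
python3 -c "
from h import *
kn()"
```

```text
ang 109.0 F tool [ 0.1 -2.1 -7.1] T [-0.18   0.286 -0.042] p [ 0.4144 -0.0572  0.0606] t 26.35
```

play_rows(series=[[0,[0,0,0.005],[0,0,1]],[0,[0,0,0.005],[0,0,1]],[0,[0,0,0.005],[0,0,1]],[0,[0,0,0.005],[0,0,1]],[0,[0,0,0.005],[0,0,1]],[0,[0,0,0.005],[0,0,1]],[0,[0,0,0.005],[0,0,1]],[0,[0,0,0.005],[0,0,0]]])

```text
t: 27.35
tool_pos: [0.4142, -0.0572, 0.0587]
tool_rot: [2.809, 1.401, 0.001]
contact_force: [-2.6, -1.2, 9.2]
opening: 0.0135
grip_force: 25.9
```

```bash
python3 -c "
from h import *
kn()"
```

```text
ang 53.0 F tool [-2.5 -1.4 -9.2] T [-0.145  0.459 -0.034] p [ 0.4142 -0.0572  0.0587] t 27.35
```

play_rows(series=[[0,[0,0,-0.01],[0,0,1]],[0,[0,0,0.005],[0,0,1]],[0,[0,0,0.005],[0,0,1]],[0,[0,0,0.005],[0,0,1]],[0,[0,0,0.005],[0,0,1]],[0,[0,0,0.005],[0,0,1]],[0,[0,0,0.005],[0,0,1]],[0,[0,0,0.005],[0,0,0]]])

```text
t: 28.35
tool_pos: [0.414, -0.0569, 0.0568]
tool_rot: [3.139, -0.079, 0.003]
contact_force: [-0.8, -0.3, 5.8]
opening: 0.0136
grip_force: 25.5
```

play_rows(series=[[0,[0,0,0.005],[0,0,1]],[0,[0,0,0.005],[0,0,1]],[0,[0,0,0.005],[0,0,1]],[0,[0,0,0.005],[0,0,1]],[0,[0,0,0.005],[0,0,1]],[0,[0,0,0],[0,0,0]],[0,[0,0,0],[0,0,0]]])

```text
t: 29.22
tool_pos: [0.414, -0.0568, 0.0555]
tool_rot: [2.925, -1.145, 0.003]
contact_force: [-0.2, 0.6, 4.7]
opening: 0.0138
grip_force: 25.2
```

```bash
python3 -c "
from h import *
kn()"
```

```text
ang -42.8 F tool [-0.5 -0.3 -4.7] T [ 0.026  0.172 -0.075] p [ 0.414  -0.0568  0.0555] t 29.23
```

play_rows(series=[[0,[0,0,0.003],[0,0,0.5]],[0,[0,0,0.003],[0,0,0.5]],[0,[0,0,0],[0,0,0]],[0,[0,0,0],[0,0,0]]])

```text
t: 29.72
tool_pos: [0.4141, -0.0568, 0.0553]
tool_rot: [2.838, -1.347, 0.003]
contact_force: [-0.1, 0.1, 5.9]
opening: 0.0135
grip_force: 25.2
```

```bash
python3 -c "
from h import *
kn()"
```

```text
ang -50.8 F tool [-0.1  0.  -5.9] T [ 0.06   0.205 -0.051] p [ 0.4141 -0.0568  0.0553] t 29.73
```

play_rows(series=[[0,[0,0,0.003],[0,0,0.5]],[0,[0,0,0],[0,0,0]],[0,[0,0,0],[0,0,0]]])

```text
t: 30.1
tool_pos: [0.4141, -0.0568, 0.0551]
tool_rot: [2.79, -1.445, 0.003]
contact_force: [-1.2, 0.7, 5.0]
opening: 0.0134
grip_force: 25.2
```

```bash
python3 -c "
from h import *
kn()"
```

```text
ang -54.8 F tool [-1.3  0.5 -5. ] T [ 0.098  0.117 -0.054] p [ 0.4141 -0.0568  0.0551] t 30.1
```

play_rows(series=[[0,[0,0,0.003],[0,0,0.5]],[0,[0,0,0],[0,0,0]],[0,[0,0,0],[0,0,0]]])

```text
t: 30.48
tool_pos: [0.4141, -0.0568, 0.055]
tool_rot: [-2.737, 1.541, -0.003]
contact_force: [0.1, 0.0, 5.9]
opening: 0.0134
grip_force: 25.3
```

```bash
python3 -c "
from h import *
kn()"
```

```text
ang -58.8 F tool [ 0.  -0.1 -5.9] T [ 0.09   0.113 -0.081] p [ 0.4141 -0.0568  0.055 ] t 30.48
```

play_rows(series=[[0,[0,0,0.002],[0,0,0.3]],[0,[0,0,0],[0,0,0]],[0,[0,0,0],[0,0,0]]])

```text
t: 30.85
tool_pos: [0.4141, -0.0568, 0.055]
tool_rot: [-2.705, 1.598, -0.003]
contact_force: [-1.0, 0.6, 5.2]
opening: 0.0137
grip_force: 25.3
```

```bash
python3 -c "
from h import *
kn()"
```

```text
ang -61.2 F tool [-1.1  0.6 -5.2] T [ 0.065  0.219 -0.02 ] p [ 0.4141 -0.0568  0.055 ] t 30.85
```

Both knobs are at about -61°. Release, rise and unwind the wrist.

play_rows(series=[[0.4,[0,0,0],[0,0,0]],[0.4,[0,0,0],[0,0,0]],[0.4,[0,0,-0.3],[0,0,0]],[0.4,[0,0,-0.8],[0,0,0]],[0.4,[0,0,-0.8],[0,0,0]],[0.65,[0,0,-0.9],[0,0,-1]],[0.65,[0,0,-0.9],[0,0,-1]],[0.65,[0,0,-0.3],[0,0,-1]]])

```text
t: 31.85
tool_pos: [0.4146, -0.0569, 0.2592]
tool_rot: [2.978, -0.999, 0.013]
contact_force: [0.5, 0.0, 0.1]
opening: 0.0553
grip_force: 0.0
```

play_rows(series=[[0.65,[0,0,0],[0,0,-1]],[0.65,[0,0,0],[0,0,-1]],[0.65,[0,0,0],[0,0,-1]],[0.65,[0,0,0],[0,0,-1]],[0.65,[0,0,0],[0,0,-1]],[0.65,[0,0,0],[0,0,-1]],[0.65,[0,0,0],[0,0,-1]],[0.65,[0,0,0],[0,0,-1]]])

```text
t: 32.85
tool_pos: [0.4133, -0.0565, 0.2552]
tool_rot: [3.054, 0.731, 0.002]
contact_force: [-0.6, -0.4, -0.3]
opening: 0.0557
grip_force: 0.0
```

```bash
cat >> h.py <<'E'
SY=np.radians(-1.6); C=np.array([.4311,-.0193,0])
def Q(th): # tool y along shelf x, tool z tilted th deg toward -y(shelf) from straight down
    return R.from_euler('z',SY)*R.from_euler('x',-th,degrees=True)*Rdown(np.pi/2)
def W(xs,ys,z): return C+R.from_euler('z',SY).apply([xs,ys,z])
def tcp(G,th): return np.array(G)+.019*Q(th).as_matrix()[:,2]
E
python3 - <<'E'
from h import *
show()
print('blue xs,ys', R.from_euler('z',-SY).apply(np.array([.460,.211,0])-C),'green',R.from_euler('z',-SY).apply(np.array([.402,-.266,0])-C))
s=plan([([.40,-.33,.33],Q(0),.65)],dp=.045,da=8)
print(); s=plan([(tcp([.402,-.274,.28],-62),Q(-62),.65)],s,da=7)
E
```

```text
t 32.85 [ 0.4133 -0.0565  0.2552] [[0.892, 0.453, 0.002], [0.453, -0.892, -0.001], [0.001, 0.002, -1.0]] q [-0.31 -0.49  2.04 -0.    1.6   0.79] F [-0.6 -0.4 -0.3] open 0.0557 0.0
blue xs,ys [0.02245838 0.23101714 0.        ] green [-0.02220039 -0.24741634  0.        ]
[[0.65,[-0.339,0.595,-0.186],[0.002,0,-0.961]],[0.65,[-0.416,0.544,-0.186],[0.002,0,-0.961]],[0.65,[-0.485,0.484,-0.186],[0.002,0,-0.961]],[0.65,[-0.545,0.415,-0.186],[0.002,0,-0.961]],[0.65,[-0.595,0.338,-0.187],[0.002,0.001,-0.961]],[0.65,[-0.635,0.255,-0.187],[0.002,0,-0.96]],[0.65,[-0.664,0.168,-0.187],[0.002,0.001,-0.961]],[0.65,[-0.68,0.077,-0.186],[0.003,0,-0.96]]]

[[0.65,[0.162,0.001,0.131],[0,0.861,0]],[0.65,[0.145,0.001,0.149],[0,0.861,0]],[0.65,[0.126,0.001,0.166],[0,0.861,0]],[0.65,[0.105,0.001,0.18],[0,0.861,0]],[0.65,[0.083,0.001,0.191],[0,0.861,0]],[0.65,[0.059,0.001,0.199],[0,0.861,0]],[0.65,[0.035,0.001,0.205],[0,0.861,0]],[0.65,[0.011,0.001,0.208],[0,0.862,0]]]
[[0.65,[-0.015,0.001,0.207],[0,0.861,0]]]
```

play_rows(series=[[0.65,[-0.34,0.6,-0.19],[0,0,-0.96]],[0.65,[-0.42,0.54,-0.19],[0,0,-0.96]],[0.65,[-0.49,0.48,-0.19],[0,0,-0.96]],[0.65,[-0.55,0.42,-0.19],[0,0,-0.96]],[0.65,[-0.6,0.34,-0.19],[0,0,-0.96]],[0.65,[-0.64,0.26,-0.19],[0,0,-0.96]],[0.65,[-0.66,0.17,-0.19],[0,0,-0.96]],[0.65,[-0.68,0.08,-0.19],[0,0,-0.96]]])

```text
t: 33.85
tool_pos: [0.3981, -0.3319, 0.3319]
tool_rot: [2.252, 2.187, -0.0]
contact_force: [1.1, 0.2, -0.4]
opening: 0.0556
grip_force: 0.0
```

play_rows(series=[[0.65,[0.16,0,0.13],[0,0.86,0]],[0.65,[0.15,0,0.15],[0,0.86,0]],[0.65,[0.13,0,0.17],[0,0.86,0]],[0.65,[0.11,0,0.18],[0,0.86,0]],[0.65,[0,0,0],[0,0,0]]])

```text
t: 34.48
tool_pos: [0.3989, -0.2984, 0.3031]
tool_rot: [-1.99, -1.921, -0.487]
contact_force: [-0.1, -0.2, -0.1]
opening: 0.0553
grip_force: 0.0
```

```bash
python3 -c "
from h import *
show()
plan([(tcp([.402,-.274,.28],-62),Q(-62),.65)],da=7)"
```

```text
t 34.48 [ 0.3989 -0.2984  0.3031] [[0.031, 0.999, 0.015], [0.886, -0.035, 0.462], [0.462, -0.001, -0.887]] q [-0.95 -0.07  1.67  0.3   1.92 -0.87] F [-0.1 -0.2 -0.1] open 0.0553 0.0
[[0.65,[0.087,0.008,0.19],[0.006,0.862,-0.008]],[0.65,[0.064,0.009,0.199],[0.006,0.862,-0.008]],[0.65,[0.039,0.009,0.205],[0.006,0.862,-0.008]],[0.65,[0.014,0.009,0.209],[0.007,0.861,-0.008]],[0.65,[-0.01,0.01,0.209],[0.006,0.862,-0.008]]]
```

play_rows(series=[[0.65,[0.09,0.01,0.19],[0.01,0.86,-0.01]],[0.65,[0.06,0.01,0.2],[0.01,0.86,-0.01]],[0.65,[0.04,0.01,0.21],[0.01,0.86,-0.01]],[0.65,[0.01,0.01,0.21],[0.01,0.86,-0.01]],[0.65,[-0.01,0.01,0.21],[0.01,0.86,-0.01]],[0.65,[0,0,0],[0,0,0]]])

```text
t: 35.22
tool_pos: [0.403, -0.2562, 0.2704]
tool_rot: [-1.583, -1.544, -0.947]
contact_force: [0.1, 0.1, -0.2]
opening: 0.0555
grip_force: 0.0
```

```bash
python3 -c "
from h import *
show()
G=[.4015,-.274]
s=plan([(tcp(G+[.16],-62),Q(-62),.65)],dp=.045); plan([(tcp(G+[.08],-62),Q(-62),.65)],s,dp=.03)"
```

```text
t 35.23 [ 0.403  -0.2562  0.2704] [[0.012, 1.0, 0.021], [0.471, -0.024, 0.882], [0.882, -0.001, -0.471]] q [-1.02  0.18  1.67  0.63  2.2  -0.86] F [ 0.1  0.1 -0.2] open 0.0555 0.0
[[0.65,[-0.705,-0.006,0.369],[-0.01,0.005,0.002]],[0.65,[-0.705,-0.006,0.368],[-0.01,0.005,0.002]],[0.65,[-0.705,-0.006,0.368],[-0.01,0.005,0.001]]]
[[0.65,[-0.471,0,0.25],[0,0,0.0]],[0.65,[-0.471,0,0.25],[0,0,0.0]],[0.65,[-0.471,0,0.251],[0,0,0.0]]]
```

play_rows(series=[[0.85,[-0.7,0,0.37],[0,0,0]],[0.85,[-0.7,0,0.37],[0,0,0]],[0.85,[-0.7,0,0.37],[0,0,0]],[0.85,[-0.47,0,0.25],[0,0,0]],[0.85,[-0.47,0,0.25],[0,0,0]],[0.85,[-0.47,0,0.25],[0,0,0]],[0.85,[0,0,0],[0,0,0]],[0.85,[0,0,0],[0,0,0]]])

```text
t: 36.22
tool_pos: [0.4043, -0.2585, 0.0749]
tool_rot: [-1.584, -1.55, -0.949]
contact_force: [-0.8, 0.3, -0.0]
opening: 0.0722
grip_force: 0.0
```

```bash
python3 - <<'E'
from h import *
show()
c=cam('side')[0];b=cam('top')[0]
cv2.imwrite('pics/s8.png',np.hstack([cv2.resize(c[150:240,290:380],(400,400),interpolation=cv2.INTER_CUBIC),cv2.resize(b[170:260,330:420],(400,400),interpolation=cv2.INTER_CUBIC)]))
E
```

```text
t 36.23 [ 0.4043 -0.2585  0.0749] [[0.009, 1.0, 0.022], [0.475, -0.024, 0.88], [0.88, 0.003, -0.475]] q [-1.02  0.44  1.71  0.54  1.93 -1.07] F [-0.8  0.3 -0. ] open 0.0722 0.0
```

View pics/s8.png

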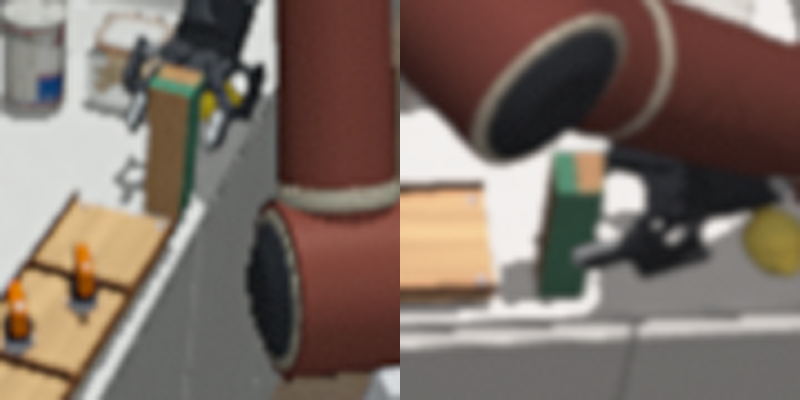

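Fingers straddle the green carton (left crop (175,100), right crop (580,200)), lemon and jar clear. Grip and lift.

play_rows(series=[[0,[0,0,0],[0,0,0]],[0,[0,0,0],[0,0,0]],[0,[0,0,0],[0,0,0]],[0,[0,0,0],[0,0,0]],[0,[0,0,0],[0,0,0]]], force=60)

```text
t: 36.95
tool_pos: [0.4036, -0.2578, 0.0738]
tool_rot: [-1.583, -1.546, -0.95]
contact_force: [-0.7, -2.8, 5.2]
opening: 0.0415
grip_force: 61.9
```

```bash
python3 - <<'E'
from h import *
show()
s=plan([(tcp([.404,-.275,.12],-62),None,0)],dp=.02);print()
s=plan([(tcp(W(0,-.20,.17),-10),Q(-10),0)],s,da=6);print()
s=plan([(tcp(W(0,-.143,.10),28),Q(28),0)],s,da=6);print()
s=plan([(tcp(W(0,-.143,.06),28),Q(28),0)],s,dp=.02)
E
```

```text
t 36.95 [ 0.4036 -0.2578  0.0738] [[0.01, 1.0, 0.022], [0.471, -0.024, 0.882], [0.882, 0.002, -0.471]] q [-1.02  0.44  1.71  0.54  1.93 -1.07] F [-0.7 -2.8  5.2] open 0.0415 61.9
[[0,[0.327,0.009,-0.179],[0,0,0.0]],[0,[0.327,0.009,-0.179],[0,0,0.0]]]

[[0,[0.124,0.045,0.042],[-0.001,-0.72,0.003]],[0,[0.127,0.045,0.029],[-0.001,-0.72,0.003]],[0,[0.129,0.045,0.016],[0,-0.721,0.003]],[0,[0.131,0.045,0.003],[-0.001,-0.72,0.003]],[0,[0.13,0.044,-0.01],[0,-0.721,0.003]],[0,[0.129,0.044,-0.023],[-0.001,-0.72,0.003]],[0,[0.126,0.045,-0.036],[0,-0.721,0.003]],[0,[0.121,0.044,-0.048],[0,-0.72,0.004]]]
[[0,[0.116,0.045,-0.059],[-0.001,-0.721,0.003]]]

[[0,[0.092,0,0.214],[0,-0.679,0.0]],[0,[0.112,0,0.204],[0,-0.678,0.0]],[0,[0.131,0,0.192],[0,-0.679,0.0]],[0,[0.148,0,0.179],[0,-0.678,0.0]],[0,[0.165,0,0.164],[0,-0.679,0.0]],[0,[0.18,0,0.148],[0,-0.678,0.0]],[0,[0.193,0,0.131],[0,-0.679,0.0]]]

[[0,[0.188,0,0.353],[0,0,0.0]],[0,[0.187,0,0.354],[0,0,0.0]]]
```

play_rows(series=[[0,[0.2,0.01,-0.11],[0,0,0]],[0,[0.45,0.01,-0.25],[0,0,0]],[0,[0,0,0],[0,0,0]]])

```text
t: 37.33
tool_pos: [0.405, -0.2588, 0.1111]
tool_rot: [-1.586, -1.55, -0.949]
contact_force: [-0.6, 0.1, -3.0]
opening: 0.0412
grip_force: 61.7
```

play_rows(series=[[0,[0.12,0.05,0.04],[0,-0.72,0]],[0,[0.13,0.05,0.03],[0,-0.72,0]],[0,[0.13,0.05,0.02],[0,-0.72,0]],[0,[0.13,0.05,0],[0,-0.72,0]],[0,[0.13,0.04,-0.01],[0,-0.72,0]],[0,[0.13,0.04,-0.02],[0,-0.72,0]],[0,[0.13,0.05,-0.04],[0,-0.72,0]],[0,[0.12,0.04,-0.05],[0,-0.72,0]]])

```text
t: 38.33
tool_pos: [0.4231, -0.2197, 0.145]
tool_rot: [-2.102, -2.051, -0.288]
contact_force: [-0.1, 0.3, -2.9]
opening: 0.0414
grip_force: 61.4
```

```bash
python3 - <<'E'
from h import *
show()
s=plan([(tcp(W(0,-.16,.135),10),Q(10),0)],da=6);print()
s=plan([(tcp(W(0,-.143,.09),28),Q(28),0)],s,da=5)
E
```

```text
t 38.33 [ 0.4231 -0.2197  0.145 ] [[0.024, 1.0, 0.006], [0.963, -0.024, 0.27], [0.27, -0.001, -0.963]] q [-0.76 -0.13  1.96  0.2   1.5  -0.76] F [-0.1  0.3 -2.9] open 0.0414 61.4
[[0,[0.112,0.01,0.151],[-0.001,-0.641,0.005]],[0,[0.125,0.01,0.14],[-0.001,-0.641,0.005]],[0,[0.138,0.01,0.128],[-0.001,-0.642,0.005]],[0,[0.148,0.01,0.115],[-0.002,-0.641,0.005]],[0,[0.158,0.009,0.101],[-0.001,-0.642,0.005]]]

[[0,[0.094,0,0.202],[0,-0.562,0.0]],[0,[0.109,0,0.194],[0,-0.563,0.0]],[0,[0.124,0,0.185],[0,-0.562,0.0]],[0,[0.138,0,0.176],[0,-0.563,0.0]]]
```

play_rows(series=[[0,[0.11,0.01,0.15],[0,-0.64,0]],[0,[0.13,0.01,0.14],[0,-0.64,0]],[0,[0.14,0.01,0.13],[0,-0.64,0]],[0,[0.15,0.01,0.12],[0,-0.64,0]],[0,[0.16,0.01,0.1],[0,-0.64,0]],[0,[0,0,0],[0,0,0]]])

```text
t: 39.08
tool_pos: [0.4257, -0.1803, 0.1148]
tool_rot: [2.158, 2.113, -0.186]
contact_force: [-0.3, 0.2, -2.7]
opening: 0.0413
grip_force: 61.4
```

play_rows(series=[[0,[0.09,0,0.2],[0,-0.56,0]],[0,[0.11,0,0.19],[0,-0.56,0]],[0,[0.12,0,0.19],[0,-0.56,0]],[0,[0.14,0,0.18],[0,-0.56,0]],[0,[0,0,0],[0,0,0]],[0,[0,0,0],[0,0,0]]])

```text
t: 39.83
tool_pos: [0.4278, -0.172, 0.0747]
tool_rot: [1.978, 1.929, -0.486]
contact_force: [0.6, 0.2, -2.4]
opening: 0.0413
grip_force: 61.4
```

```bash
python3 - <<'E'
from h import *
show()
s=plan([(tcp(W(0,-.143,.06),28),Q(28),0)],dp=.02)
c=cam('side')[0];b=cam('top')[0]
cv2.imwrite('pics/s9.png',np.hstack([cv2.resize(c[160:250,280:370],(400,400),interpolation=cv2.INTER_CUBIC),cv2.resize(b[170:260,310:400],(400,400),interpolation=cv2.INTER_CUBIC)]))
E
```

```text
t 39.83 [ 0.4278 -0.172   0.0747] [[0.023, 1.0, -0.011], [0.885, -0.025, -0.464], [-0.464, 0.001, -0.886]] q [-0.27 -0.22  2.21 -0.53  1.09 -0.01] F [ 0.6  0.2 -2.4] open 0.0413 61.4
[[0,[0.154,-0.01,0.275],[0.008,-0.021,0.007]],[0,[0.154,-0.01,0.274],[0.008,-0.021,0.007]]]
```

View pics/s9.png

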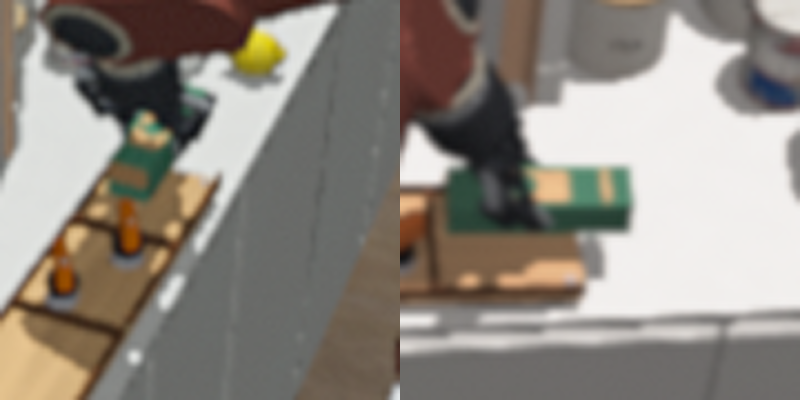

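Green carton is held level, panel up, above the right part of the deck (right crop (540,200)). Lower it.

play_rows(series=[[0,[0.15,-0.01,0.27],[0,-0.02,0]],[0,[0.15,-0.01,0.27],[0,-0.02,0]],[0,[0.01,0,0.02],[0,0,0]],[0,[0.01,0,0.02],[0,0,0]],[0,[0,0,0],[0,0,0]]])

```text
t: 40.55
tool_pos: [0.4269, -0.1709, 0.0415]
tool_rot: [1.973, 1.925, -0.492]
contact_force: [0.6, 0.6, -2.9]
opening: 0.041
grip_force: 61.5
```

play_rows(series=[[0,[0.01,0,0.02],[0,0,0]],[0,[0.01,0,0.02],[0,0,0]],[0,[0,0,0],[0,0,0]]])

```text
t: 40.92
tool_pos: [0.427, -0.1711, 0.0395]
tool_rot: [1.973, 1.925, -0.492]
contact_force: [0.2, -0.0, 0.3]
opening: 0.0412
grip_force: 61.7
```

play_rows(series=[[0,[0.005,0,0.01],[0,0,0]],[0,[0.018,0,-0.009],[0,0,0]],[0,[0.018,0,-0.009],[0,0,0]],[0,[0.018,0,-0.009],[0,0,0]],[0,[0,0,0],[0,0,0]]])

```text
t: 41.55
tool_pos: [0.4276, -0.1685, 0.0394]
tool_rot: [1.972, 1.924, -0.492]
contact_force: [-0.3, -5.3, 4.7]
opening: 0.041
grip_force: 61.7
```

play_rows(series=[[0,[0.018,0,-0.009],[0,0,0]],[0,[0.018,0,-0.009],[0,0,0]],[0,[0,0,0],[0,0,0]]])

```text
t: 41.92
tool_pos: [0.4277, -0.1665, 0.0393]
tool_rot: [1.972, 1.924, -0.492]
contact_force: [0.3, -4.0, 5.5]
opening: 0.0413
grip_force: 61.8
```

play_rows(series=[[0,[0.018,0,-0.009],[0,0,0]],[0,[0,0,0],[0,0,0]]])

```text
t: 42.18
tool_pos: [0.4278, -0.1662, 0.0396]
tool_rot: [1.97, 1.923, -0.493]
contact_force: [1.4, -8.6, 5.1]
opening: 0.0413
grip_force: 61.4
```

Contact with the strip (force jump, tool stopped). Release and retract.

play_rows(series=[[0.62,[0,0,0],[0,0,0]],[0.62,[0,0,0],[0,0,0]],[0.62,[0,0,0],[0,0,0]],[0.62,[0,0,-0.3],[0,0,0]],[0.62,[0,0,-0.6],[0,0,0]],[0.62,[0,0,-0.8],[0,0,0]],[0.62,[0,0,-0.8],[0,0.5,0]],[0.62,[0,0,-0.8],[0,0.8,0]]])

```text
t: 43.18
tool_pos: [0.4283, -0.0877, 0.1867]
tool_rot: [2.08, 2.036, -0.318]
contact_force: [0.1, -1.1, 0.8]
opening: 0.053
grip_force: 0.0
```

```bash
python3 - <<'E'
from h import *
show()
s=plan([([.44,.12,.30],Q(0),.85),([.46,.26,.33],Q(20),.85)],dp=.045,da=8);print()
s=plan([(tcp([.4605,.219,.29],62),Q(62),.85)],s,da=6)
E
```

```text
t 43.17 [ 0.4283 -0.0877  0.1867] [[0.021, 1.0, -0.005], [0.954, -0.021, -0.3], [-0.3, 0.001, -0.954]] q [-0.18 -0.41  2.11 -0.3   1.39 -0.11] F [ 0.1 -1.1  0.8] open 0.053 0.0
[[0.85,[0.658,0.03,-0.682],[0.003,0.436,0.009]],[0.85,[0.698,0.029,-0.64],[0.003,0.436,0.009]],[0.85,[0.735,0.027,-0.597],[0.003,0.436,0.009]],[0.85,[0.771,0.026,-0.551],[0.004,0.435,0.01]],[0.85,[0.802,0.025,-0.502],[0.003,0.436,0.009]],[0.85,[0.703,0.08,-0.15],[0,-0.625,0.0]],[0.85,[0.687,0.081,-0.211],[0,-0.625,0.0]],[0.85,[0.666,0.08,-0.27],[0,-0.625,0.0]]]
[[0.85,[0.639,0.081,-0.326],[0,-0.625,0.0]]]

[[0.85,[-0.094,0.004,0.164],[0,-0.656,0.0]],[0.85,[-0.078,0.004,0.172],[0,-0.656,0.0]],[0.85,[-0.062,0.004,0.179],[0,-0.656,0]],[0.85,[-0.046,0.004,0.184],[0,-0.656,0]],[0.85,[-0.029,0.004,0.187],[0,-0.657,0]],[0.85,[-0.012,0.004,0.189],[0,-0.656,0]],[0.85,[0.006,0.004,0.189],[0,-0.657,0]],[0.85,[0.023,0.004,0.187],[0,-0.656,0]]]
```

play_rows(series=[[0.85,[0.66,0.03,-0.68],[0,0.44,0]],[0.85,[0.7,0.03,-0.64],[0,0.44,0]],[0.85,[0.74,0.03,-0.6],[0,0.44,0]],[0.85,[0.77,0.03,-0.55],[0,0.44,0]],[0.85,[0.8,0.03,-0.5],[0,0.44,0.05]],[0.85,[0.7,0.08,-0.15],[0,-0.63,0]],[0.85,[0.69,0.08,-0.21],[0,-0.63,0]],[0.85,[0.67,0.08,-0.27],[0,-0.63,0]]])

```text
t: 44.18
tool_pos: [0.4558, 0.2254, 0.3216]
tool_rot: [2.111, 2.047, -0.28]
contact_force: [0.0, 0.6, -0.3]
opening: 0.0725
grip_force: 0.0
```

play_rows(series=[[0.85,[0.64,0.08,-0.33],[0,-0.63,0]],[0.85,[-0.09,0,0.16],[0,-0.66,0]],[0.85,[-0.08,0,0.17],[0,-0.66,0]],[0.85,[-0.06,0,0.18],[0,-0.66,0]],[0.85,[-0.05,0,0.18],[0,-0.66,0]],[0.85,[0,0,0],[0,0,0]]])

```text
t: 44.92
tool_pos: [0.4595, 0.2306, 0.3022]
tool_rot: [1.832, 1.779, -0.694]
contact_force: [-0.8, 0.3, 0.1]
opening: 0.0723
grip_force: 0.0
```

```bash
python3 - <<'E'
from h import *
show()
s=plan([(tcp([.4605,.219,.29],62),Q(62),.85)],da=6)
E
```

```text
t 44.92 [0.4595 0.2306 0.3022] [[0.021, 1.0, -0.021], [0.75, -0.03, -0.661], [-0.661, -0.002, -0.75]] q [ 0.61  0.05  1.61 -0.59  1.9   0.56] F [-0.8  0.3  0.1] open 0.0723 0.0
[[0.85,[-0.037,0.007,0.173],[-0.005,-0.645,0.0]],[0.85,[-0.021,0.007,0.175],[-0.005,-0.644,0.0]],[0.85,[-0.005,0.007,0.177],[-0.005,-0.645,0.0]],[0.85,[0.011,0.007,0.176],[-0.005,-0.644,0.001]]]
```

play_rows(series=[[0.85,[-0.04,0.01,0.17],[0,-0.64,0]],[0.85,[-0.02,0.01,0.18],[0,-0.64,0]],[0.85,[0,0.01,0.18],[0,-0.64,0]],[0.85,[0.01,0.01,0.18],[0,-0.64,0]],[0.85,[0,0,0],[0,0,0]],[0.85,[0,0,0],[0,0,0]]])

```text
t: 45.68
tool_pos: [0.4619, 0.2017, 0.2834]
tool_rot: [1.593, 1.541, -0.948]
contact_force: [0.7, 0.2, 0.7]
opening: 0.0724
grip_force: 0.0
```

```bash
python3 - <<'E'
from h import *
show()
s=plan([(tcp([.4605,.219,.16],62),Q(62),.85)],dp=.045);s=plan([(tcp([.4605,.219,.083],62),Q(62),.85)],s,dp=.03)
c,K,D,E=cam('side'); print('blue px', [ (np.argwhere((c[...,0].astype(int)-c[...,2]>60)[200:280,240:300]).mean(0)[::-1]+[240,200]).round(1)])
c0=cv2.imread('pics/s5f.png'); print([ (np.argwhere((c0[...,0].astype(int)-c0[...,2]>60)[200:280,240:300]).mean(0)[::-1]+[240,200]).round(1)])
E
```

```text
t 45.67 [0.4619 0.2017 0.2834] [[0.018, 0.999, -0.027], [0.475, -0.032, -0.88], [-0.88, 0.003, -0.475]] q [ 0.65  0.18  1.64 -0.86  2.    0.59] F [0.7 0.2 0.7] open 0.0724 0.0
[[0.85,[0.778,-0.015,0.416],[-0.005,-0.015,-0.011]],[0.85,[0.778,-0.014,0.414],[-0.005,-0.015,-0.01]],[0.85,[0.78,-0.014,0.413],[-0.004,-0.015,-0.011]]]
[[0.85,[0.453,0,0.241],[0,0,0.0]],[0.85,[0.453,0,0.241],[0,0,0.0]],[0.85,[0.453,0,0.24],[0,0,0.0]]]
blue px [array([270. , 243.9])]
[array([270.2, 238.2])]
```

play_rows(series=[[0.85,[0.78,-0.01,0.41],[0,0,0]],[0.85,[0.78,-0.01,0.41],[0,0,0]],[0.85,[0,0,0],[0,0,0]]])

```text
t: 46.1
tool_pos: [0.4595, 0.2012, 0.192]
tool_rot: [1.588, 1.542, -0.957]
contact_force: [-0.2, -0.5, 0.7]
opening: 0.0727
grip_force: 0.0
```

```bash
python3 - <<'E'
from h import *
show()
s=plan([(tcp([.4605,.219,.083],62),Q(62),.85)],dp=.03)
c=cam('side')[0];b=cam('top')[0]
cv2.imwrite('pics/s10.png',np.hstack([cv2.resize(c[170:290,220:340],(480,480),interpolation=cv2.INTER_CUBIC),cv2.resize(b[180:260,200:253],(318,480),interpolation=cv2.INTER_CUBIC)]))
E
```

```text
t 46.1 [0.4595 0.2012 0.192 ] [[0.012, 0.999, -0.03], [0.47, -0.032, -0.882], [-0.883, -0.004, -0.47]] q [ 0.65  0.28  1.69 -0.81  1.91  0.71] F [-0.2 -0.5  0.7] open 0.0727 0.0
[[0.85,[0.523,0.005,0.272],[-0.009,-0.001,0.002]],[0.85,[0.523,0.004,0.272],[-0.009,-0.001,0.002]],[0.85,[0.523,0.004,0.273],[-0.009,-0.001,0.003]],[0.85,[0.522,0.002,0.272],[-0.01,-0.001,0.002]]]
```

View pics/s10.png

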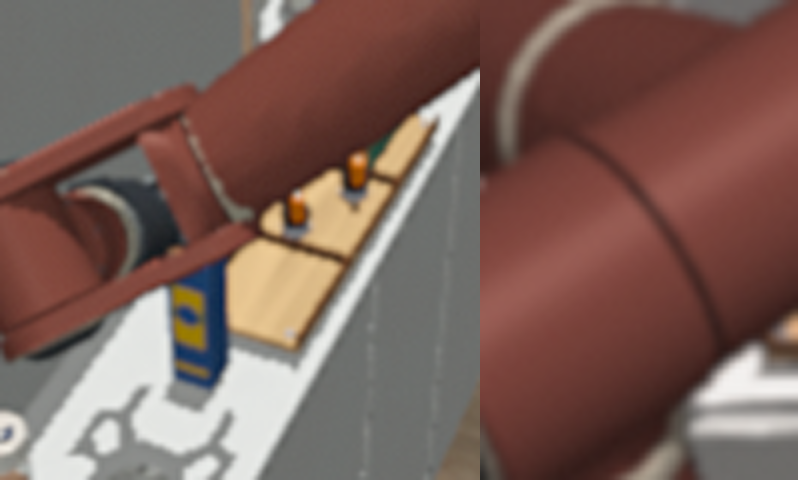

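Side crop: blue carton still in place (base at (195,385)); the arm hides the gripper. Descend in two checked steps.

play_rows(series=[[0.85,[0.4,0,0.2],[0,0,0]],[0.85,[0.4,0,0.2],[0,0,0]],[0.85,[0.4,0,0.2],[0,0,0]],[0.85,[0,0,0],[0,0,0]]])

```text
t: 46.7
tool_pos: [0.4595, 0.203, 0.1241]
tool_rot: [1.587, 1.541, -0.958]
contact_force: [-0.2, -0.3, 0.2]
opening: 0.0727
grip_force: 0.0
```

play_rows(series=[[0.85,[0.4,0,0.2],[0,0,0]],[0.85,[0.4,0,0.2],[0,0,0]],[0.85,[0.1,0,0.1],[0,0,0]],[0.85,[0,0,0],[0,0,0]]])

```text
t: 47.2
tool_pos: [0.4605, 0.2027, 0.0746]
tool_rot: [1.589, 1.54, -0.953]
contact_force: [0.3, -0.2, -0.4]
opening: 0.0729
grip_force: 0.0
```

```bash
python3 - <<'E'
from h import *
show(); s=plan([(tcp([.4605,.219,.083],62),Q(62),.85)],dp=.03)
E
```

```text
t 47.2 [0.4605 0.2027 0.0746] [[0.015, 1.0, -0.028], [0.471, -0.032, -0.882], [-0.882, -0.0, -0.471]] q [ 0.65  0.45  1.7  -0.78  1.78  0.85] F [ 0.3 -0.2 -0.4] open 0.0729 0.0
[[0.85,[0.005,-0.009,0.014],[-0.024,-0.013,-0.011]]]
```

play_rows(series=[[0,[0,0,0],[0,0,0]],[0,[0,0,0],[0,0,0]],[0,[0,0,0],[0,0,0]],[0,[0,0,0],[0,0,0]],[0,[0,0,0],[0,0,0]]], force=60)

```text
t: 47.82
tool_pos: [0.4612, 0.2035, 0.0762]
tool_rot: [1.591, 1.539, -0.95]
contact_force: [-1.3, 2.7, 6.3]
opening: 0.0413
grip_force: 61.4
```

```bash
python3 - <<'E'
from h import *
show()
G=np.array([.4605,.2195])
s=plan([(tcp([*G,.12],62),None,0)],dp=.025);print()
s=plan([(tcp(W(0,.20,.17),10),Q(10),0)],s,da=6);print()
s=plan([(tcp(W(0,.16,.135),-10),Q(-10),0)],s,da=6);print()
s=plan([(tcp(W(0,.143,.09),-28),Q(-28),0)],s,da=5)
E
```

```text
t 47.83 [0.4612 0.2035 0.0762] [[0.017, 1.0, -0.027], [0.472, -0.031, -0.881], [-0.881, 0.002, -0.472]] q [ 0.65  0.45  1.7  -0.78  1.78  0.85] F [-1.3  2.7  6.3] open 0.0413 61.4
[[0,[-0.311,-0.011,-0.157],[0,0,0.0]],[0,[-0.311,-0.011,-0.158],[0,0,0.0]]]

[[0,[-0.106,-0.05,0.009],[0,0.72,-0.003]],[0,[-0.107,-0.05,-0.002],[0,0.72,-0.004]],[0,[-0.106,-0.05,-0.012],[0,0.72,-0.003]],[0,[-0.104,-0.05,-0.023],[0,0.72,-0.004]],[0,[-0.101,-0.05,-0.033],[0,0.72,-0.003]],[0,[-0.097,-0.05,-0.043],[0,0.72,-0.004]],[0,[-0.093,-0.051,-0.053],[0,0.719,-0.004]],[0,[-0.087,-0.05,-0.062],[0,0.72,-0.003]]]
[[0,[-0.079,-0.051,-0.071],[-0.001,0.719,-0.004]]]

[[0,[-0.134,0,0.201],[0,0.625,0.0]],[0,[-0.151,0,0.189],[0,0.625,0.0]],[0,[-0.167,0,0.175],[0,0.625,0.0]],[0,[-0.182,0,0.16],[0,0.625,0.0]]]

[[0,[-0.093,0,0.202],[0,0.563,0.0]],[0,[-0.109,0,0.194],[0,0.562,0.0]],[0,[-0.124,0,0.185],[0,0.563,0.0]],[0,[-0.139,0,0.175],[0,0.562,0.001]]]
```

play_rows(series=[[0,[-0.25,-0.01,-0.13],[0,0,0]],[0,[-0.45,-0.01,-0.24],[0,0,0]],[0,[0,0,0],[0,0,0]]])

```text
t: 48.2
tool_pos: [0.4607, 0.2035, 0.1163]
tool_rot: [1.593, 1.541, -0.946]
contact_force: [-0.1, -0.3, -3.2]
opening: 0.0412
grip_force: 61.0
```

play_rows(series=[[0,[-0.1,-0.05,0.01],[0,0.72,0]],[0,[-0.1,-0.05,0],[0,0.72,0]],[0,[-0.1,-0.05,-0.01],[0,0.72,0]],[0,[-0.1,-0.05,-0.02],[0,0.72,0]],[0,[-0.1,-0.05,-0.03],[0,0.72,0]],[0,[-0.1,-0.05,-0.04],[0,0.72,0]],[0,[-0.09,-0.05,-0.05],[0,0.72,0]],[0,[-0.09,-0.05,-0.06],[0,0.72,0]]])

```text
t: 49.2
tool_pos: [0.4381, 0.18, 0.1479]
tool_rot: [2.11, 2.045, -0.29]
contact_force: [0.4, 0.6, -2.7]
opening: 0.0412
grip_force: 60.9
```

```bash
python3 - <<'E'
from h import *
show()
s=plan([(tcp(W(0,.16,.135),-10),Q(-10),0)],da=6);print()
s=plan([(tcp(W(0,.143,.09),-28),Q(-28),0)],s,da=5)
E
```

```text
t 49.2 [0.4381 0.18   0.1479] [[0.03, 1.0, -0.009], [0.963, -0.031, -0.269], [-0.269, -0.001, -0.963]] q [ 0.38 -0.15  1.97 -0.25  1.44  0.46] F [ 0.4  0.6 -2.7] open 0.0412 60.9
[[0,[-0.105,-0.005,0.161],[-0.001,0.64,-0.005]],[0,[-0.119,-0.005,0.15],[-0.001,0.64,-0.005]],[0,[-0.132,-0.006,0.139],[-0.001,0.64,-0.005]],[0,[-0.144,-0.006,0.127],[-0.001,0.639,-0.005]],[0,[-0.155,-0.005,0.114],[-0.002,0.64,-0.005]]]

[[0,[-0.094,0,0.202],[0,0.562,0]],[0,[-0.109,0,0.194],[0,0.563,0]],[0,[-0.124,0,0.185],[0,0.562,0]],[0,[-0.138,0,0.175],[0.001,0.563,0]]]
```

play_rows(series=[[0,[-0.11,-0.01,0.16],[0,0.64,0]],[0,[-0.12,-0.01,0.15],[0,0.64,0]],[0,[-0.13,-0.01,0.14],[0,0.64,0]],[0,[-0.14,-0.01,0.13],[0,0.64,0]],[0,[-0.15,0,0.11],[0,0.64,0]],[0,[0,0,0],[0,0,0]]])

```text
t: 49.95
tool_pos: [0.4344, 0.1429, 0.1155]
tool_rot: [-2.169, -2.095, -0.182]
contact_force: [-0.7, -0.5, -2.3]
opening: 0.0412
grip_force: 60.9
```

play_rows(series=[[0,[-0.09,0,0.2],[0,0.56,0]],[0,[-0.11,0,0.19],[0,0.56,0]],[0,[-0.12,0,0.19],[0,0.56,0]],[0,[-0.14,0,0.18],[0,0.56,0]],[0,[0,0,0],[0,0,0]],[0,[0,0,0],[0,0,0]]])

```text
t: 50.7
tool_pos: [0.4359, 0.1337, 0.0749]
tool_rot: [-1.984, -1.925, -0.49]
contact_force: [0.3, 0.1, -1.8]
opening: 0.0411
grip_force: 61.0
```

```bash
python3 - <<'E'
from h import *
show()
s=plan([(tcp(W(0,.143,.06),-28),Q(-28),0)],dp=.02)
E
```

```text
t 50.7 [0.4359 0.1337 0.0749] [[0.027, 1.0, 0.015], [0.885, -0.031, 0.464], [0.465, 0.001, -0.885]] q [-0.16 -0.23  2.21  0.5   1.27 -0.31] F [ 0.3  0.1 -1.8] open 0.0411 61.0
[[0,[-0.157,-0.006,0.275],[0.009,0.019,-0.007]],[0,[-0.158,-0.005,0.275],[0.008,0.02,-0.006]]]
```

play_rows(series=[[0,[-0.15,0,0.27],[0.01,0.02,0]],[0,[-0.15,0,0.27],[0.01,0.02,0]],[0,[-0.01,0,0.02],[0,0,0]],[0,[-0.01,0,0.02],[0,0,0]],[0,[0,0,0],[0,0,0]]])

```text
t: 51.32
tool_pos: [0.436, 0.1327, 0.0417]
tool_rot: [-1.979, -1.92, -0.494]
contact_force: [0.6, 0.4, -2.9]
opening: 0.0411
grip_force: 61.1
```

play_rows(series=[[0,[-0.01,0,0.02],[0,0,0]],[0,[-0.01,0,0.02],[0,0,0]],[0,[0,0,0],[0,0,0]]])

```text
t: 51.7
tool_pos: [0.4356, 0.1328, 0.0392]
tool_rot: [-1.979, -1.92, -0.494]
contact_force: [-0.7, 0.5, -3.1]
opening: 0.0411
grip_force: 61.1
```

play_rows(series=[[0,[-0.01,0,0.02],[0,0,0]],[0,[-0.01,0,0.02],[0,0,0]],[0,[0,0,0],[0,0,0]]])

```text
t: 52.08
tool_pos: [0.436, 0.1329, 0.0386]
tool_rot: [-1.977, -1.92, -0.494]
contact_force: [-5.2, -3.2, 10.0]
opening: 0.0412
grip_force: 62.4
```

play_rows(series=[[0,[0.005,0,-0.01],[0,0,0]],[0,[-0.018,0,-0.009],[0,0,0]],[0,[-0.018,0,-0.009],[0,0,0]],[0,[-0.018,0,-0.009],[0,0,0]],[0,[-0.018,0,-0.009],[0,0,0]],[0,[0,0,0],[0,0,0]]])

```text
t: 52.82
tool_pos: [0.4367, 0.1295, 0.0387]
tool_rot: [-1.979, -1.919, -0.498]
contact_force: [-0.5, 4.4, 5.7]
opening: 0.0411
grip_force: 61.6
```

play_rows(series=[[0,[-0.018,0,-0.009],[0,0,0]],[0,[-0.018,0,-0.009],[0,0,0]],[0,[0,0,0],[0,0,0]]])

```text
t: 53.2
tool_pos: [0.4367, 0.1275, 0.0387]
tool_rot: [-1.979, -1.919, -0.499]
contact_force: [-0.8, 3.7, 6.2]
opening: 0.0414
grip_force: 61.5
```

play_rows(series=[[0,[-0.018,0,-0.009],[0,0,0]],[0,[0,0,0],[0,0,0]]])

```text
t: 53.45
tool_pos: [0.4367, 0.1265, 0.0387]
tool_rot: [-1.979, -1.919, -0.499]
contact_force: [-0.3, 5.8, 5.3]
opening: 0.041
grip_force: 61.5
```

play_rows(series=[[0,[-0.018,0,-0.009],[0,0,0]],[0,[0,0,0],[0,0,0]]])

```text
t: 53.7
tool_pos: [0.4367, 0.1255, 0.0387]
tool_rot: [-1.979, -1.919, -0.499]
contact_force: [-0.0, 5.1, 5.5]
opening: 0.0412
grip_force: 61.5
```

play_rows(series=[[0,[-0.018,0,-0.009],[0,0,0]],[0,[0,0,0],[0,0,0]]])

```text
t: 53.95
tool_pos: [0.4367, 0.1245, 0.0387]
tool_rot: [-1.979, -1.919, -0.499]
contact_force: [-0.7, 5.5, 5.6]
opening: 0.0413
grip_force: 61.5
```

play_rows(series=[[0,[-0.018,0,-0.009],[0,0,0]],[0,[0,0,0],[0,0,0]]])

```text
t: 54.2
tool_pos: [0.4367, 0.1243, 0.0388]
tool_rot: [-1.977, -1.917, -0.501]
contact_force: [1.2, 8.7, 4.3]
opening: 0.0412
grip_force: 61.2
```

```bash
python3 - <<'E'
from h import *
show()
c=cam('side')[0];b=cam('top')[0]
cv2.imwrite('pics/s11.png',np.hstack([cv2.resize(c[170:280,250:350],(400,440),interpolation=cv2.INTER_CUBIC),cv2.resize(b[185:255,220:290],(400,440),interpolation=cv2.INTER_CUBIC)]))
E
```

```text
t 54.2 [0.4367 0.1243 0.0388] [[0.027, 1.0, 0.016], [0.879, -0.031, 0.475], [0.475, 0.001, -0.88]] q [-0.19 -0.15  2.22  0.53  1.21 -0.38] F [1.2 8.7 4.3] open 0.0412 61.2
```

Contact with the left strip. Release, retract, and swing aside for a final look.

play_rows(series=[[0.62,[0,0,0],[0,0,0]],[0.62,[0,0,0],[0,0,0]],[0.62,[0,0,0],[0,0,0]],[0.62,[0,0,-0.3],[0,0,0]],[0.62,[0,0,-0.6],[0,0,0]],[0.62,[0,0,-0.8],[0,0,0]],[0.62,[0,0,-0.8],[0,-0.5,0]],[0.62,[0,0,-0.8],[0,-0.8,0]]])

```text
t: 55.3
tool_pos: [0.4331, 0.0457, 0.1858]
tool_rot: [-2.093, -2.024, -0.321]
contact_force: [0.6, -0.2, 0.3]
opening: 0.0532
grip_force: 0.0
```

```bash
python3 - <<'E'
from h import *
show()
s=plan([([.43,.15,.32],Q(0),.62),([.30,.65,.42],Q(0),.62)],dp=.048,da=8)
E
```

```text
t 55.3 [0.4331 0.0457 0.1858] [[0.032, 0.999, 0.009], [0.953, -0.033, 0.3], [0.3, -0.001, -0.954]] q [-0.26 -0.4   2.11  0.3   1.51 -0.26] F [ 0.6 -0.2  0.3] open 0.0532 0.0
[[0.62,[0.931,-0.045,-0.645],[0,-0.728,-0.013]],[0.62,[0.86,-0.043,-0.736],[0,-0.728,-0.012]],[0.62,[0.782,-0.041,-0.82],[-0.001,-0.728,-0.013]],[0.62,[0.902,-0.262,-0.182],[0,0,0.0]],[0.62,[0.902,-0.262,-0.182],[0,0,0.0]],[0.62,[0.902,-0.262,-0.182],[0,0,0.0]],[0.62,[0.902,-0.261,-0.182],[0,0,0.0]],[0.62,[0.902,-0.262,-0.182],[0,0,0.0]]]
[[0.62,[0.902,-0.261,-0.182],[0,0,0.0]],[0.62,[0.902,-0.262,-0.182],[0,0,0.0]],[0.62,[0.902,-0.261,-0.181],[0,0,0.0]],[0.62,[0.903,-0.262,-0.182],[0,0,0.0]],[0.62,[0.902,-0.261,-0.181],[0,0,0.0]],[0.62,[0.903,-0.262,-0.182],[0,0,0.0]]]
```

play_rows(series=[[0.62,[0.93,-0.05,-0.65],[0,-0.73,0]],[0.62,[0.86,-0.04,-0.74],[0,-0.73,0]],[0.62,[0.78,-0.04,-0.82],[0,-0.73,0]],[0.62,[0.9,-0.26,-0.18],[0,0,0]],[0.62,[0.9,-0.26,-0.18],[0,0,0]],[0.62,[0.9,-0.26,-0.18],[0,0,0]],[0.62,[0.9,-0.26,-0.18],[0,0,0]],[0.62,[0.9,-0.26,-0.18],[0,0,0]]])

```text
t: 56.3
tool_pos: [0.3715, 0.3787, 0.3663]
tool_rot: [-2.254, -2.185, -0.004]
contact_force: [0.4, 0.2, -0.4]
opening: 0.053
grip_force: 0.0
```

play_rows(series=[[0.62,[0.9,-0.26,-0.18],[0,0,0]],[0.62,[0.9,-0.26,-0.18],[0,0,0]],[0.62,[0.9,-0.26,-0.18],[0,0,0]],[0.62,[0.9,-0.26,-0.18],[0,0,0]],[0.62,[0.9,-0.26,-0.18],[0,0,0]],[0.62,[0.9,-0.26,-0.18],[0,0,0]],[0.62,[0,0,0],[0,0,0]]])

```text
t: 57.18
tool_pos: [0.3014, 0.6517, 0.4197]
tool_rot: [-2.25, -2.188, -0.001]
contact_force: [-0.5, -1.3, -0.5]
opening: 0.0527
grip_force: 0.0
```

```bash
python3 - <<'E'
from h import *
show()
c=cam('side')[0];b=cam('top')[0]; cv2.imwrite('pics/s12f.png',c); cv2.imwrite('pics/t12f.png',b)
im=np.zeros((600,800,3),np.uint8)
im[:,:400]=cv2.resize(c[175:295,260:340],(400,600),interpolation=cv2.INTER_CUBIC)
im[:300,400:]=cv2.resize(b[190:250,275:355],(400,300),interpolation=cv2.INTER_CUBIC)
im[300:,400:]=cv2.resize(c[265:340,200:300],(400,300),interpolation=cv2.INTER_CUBIC)
cv2.imwrite('pics/fin.png',im)
E
```

```text
t 57.17 [0.3014 0.6517 0.4197] [[0.028, 1.0, -0.002], [1.0, -0.028, 0.003], [0.003, -0.002, -1.0]] q [1.03 0.23 1.11 0.   1.8  1.06] F [-0.5 -1.3 -0.5] open 0.0527 0.0
```

View pics/fin.png

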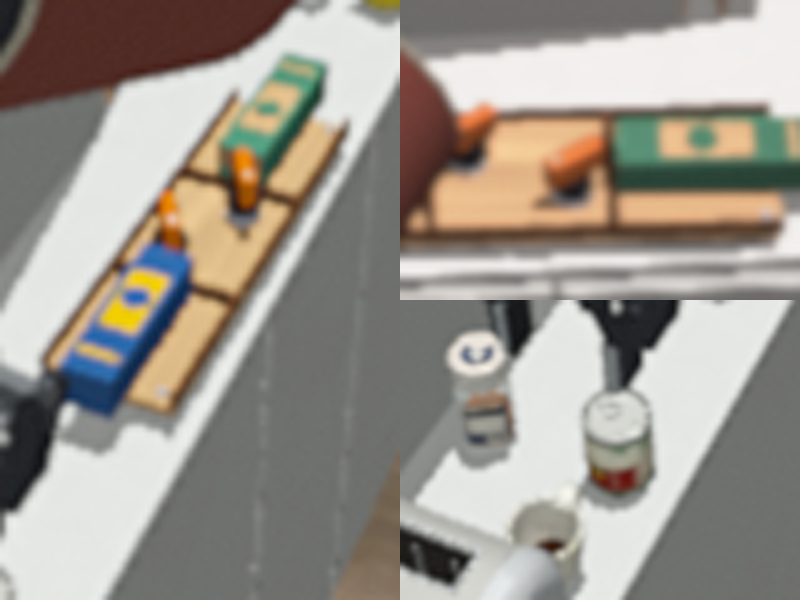

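The final view shows both cartons flat, panel up, against the strips (blue at (130,325), green at (700,150)). The wings match at about -61°, and the tin stands at (617,440) beside the mug at (548,540). Handing in.

```bash
python3 -c "
from station import ctrl
print(ctrl.finish_job())"
```

```text
the job is handed in; nothing more can be done
None
```

The job is handed in (no verdict came back): the tin stands by the mug, both feet are screwed down to about first touch (judged from wing angle and tool force, not a direct view of the pads), and the blue and green cartons lie panel-up against the strips; there was no red carton in this run.

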